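# Dial open the block strongbox

## Task

Open the printing workshop's grey strongbox; its combination is 7-5-8. Turn the dial by its peg clockwise, going past 7 at least twice before you stop on it; then counter-clockwise, past 5 once, stopping on it the second time; then clockwise straight to 8; then pull the drawer out at least 65 mm and let go. The dial's axle sits in a springy mount: never press it sideways with 12 N (2 mm) or more, whether by the peg or by tugging at a locked drawer, and leave the other things alone.

Things in the scene. Friction and masses are not known exactly. Their poses are not given: they have to be found in the camera images.
- strongbox: Grey steel strongbox fixed to the table, 260 deep (x) x 240 wide (y) x 130 mm high; origin at the centre of its underside, +z up, the drawer front faces its -x. On its flat top: a dial inside a ring of ten raised marks (4 mm high). The marks are 0 to 9, counted clockwise seen from above, 36 degrees apart; 0 is the long one, at the front (-x).
- ring_center (a point): Centre of the ring of marks and of the dial's axle, on the box's top face (z = 130 mm over the table), 20 mm in front of the box's middle. The dial is a steel disc 92 mm across, its top face 16 mm over the box, with one pale pointer line from axle to rim. Overshooting a number and coming back does not undo the overshoot.
- dial (a joint): Dial angle, rad: grows clockwise from above, over many turns; pointer at n when it is n x 0.628 plus whole turns; 8 degrees off is still good. On the pointer line stands a free-spinning peg, 12 mm thick, top 48 mm over the box, on a 14 mm wide, 4 mm high foot. The foot is clamped 27 to 41 mm from the axle, differently each time: find its circle by eye or feel. About 3 N turns the dial.
- mount (a joint): How far the dial's axle is now pressed along the box's +x (to the rear), m: 0 at rest, 6 N per mm in either direction. Leading the peg off its true circle loads it. Reading noisy; the force at the hand tells more.
- mount_side (a joint): The same along the box's +y, m: 0 at rest, 6 N per mm. Both must stay within 0.002 either way.
- drawer (a joint): Drawer opening, m: 0 shut, 0.085 fully out (moves to the box's -x). Locked, it has a few mm of play and then stops dead; free, it slides with 2 to 4 N and stays where it is left.
- drawer_handle (a point): Middle of the drawer's round steel handle bar, 12 mm thick, 100 mm long along the box's y, 112 mm over the table, axis 45 mm in front of the drawer front, joined to it by a rod at each end; moves with the drawer. Gripped from above.
- block_small: Small dark carved wooden printing block, 40 x 90 x 24 mm, lying on the rear of the strongbox's top; leave alone. Origin under its centre.
- block_left: Dark carved printing block, 110 x 80 x 45 mm, beside the strongbox on its +y side; leave alone.
- block_right: Dark carved printing block, 80 x 130 x 40 mm, beside the strongbox on its -y side; leave alone.
- dye_jar: Amber dye jar with a black cap, 64 mm across, 85 mm tall, near the strongbox's front corner (-y); leave alone.
- brush: Brush lying on the table far to the left; leave alone.
- scraper: Scraper lying on the table far to the right; leave alone.
- cup: Steel cup, 76 mm across, 80 mm tall, to the left near the robot; leave alone.

How it is judged:
By the outcome, as a careful person would: the job done as asked, in the order asked, and still so for the second after the job is handed in, with the robot touching nothing.
It also fails if it takes over 72 s, if anything falls off the work surface, if the arm or the gripper's body presses on something with over 40 N, if the wrist force passes 120 N, or if a joint passes its speed limit or range.

## Robot

A 6-joint arm with a two-finger parallel gripper is mounted at the origin on the work surface. World frame = base frame: x ahead of the robot, y to its left, z up, the work surface at z = 0. Lengths are in m, angles in rad, forces in N, time in s.
With the tool pointing down it reaches from about 0.35 to 0.975 m from the base axis. Payload 4.9 kg.
Tool frame: the origin (TCP) lies midway between the tips of the shut fingers; the grasp point (between the pads) lies ctrl.grip_point_offset behind it (ctrl.grip_point_offset is the distance from the TCP to the grasp point, in m); x points along the fingers, y is the direction in which the jaws open and shut, and the axes are right-handed (so a half turn about x gives the same grasp; the last joint's range is limited). The gripper opens to 85 mm and grips with 20 to 120 N. Pads are 22 mm wide; open, the fingers measure 114 mm over their backs; the gripper's body (76 mm by 85 mm) begins 54 mm behind the grasp point. The pads swing forward as they close: fully open they stand 13 mm farther back than shut.
Start: joints at [-1.32, 0.053, 1.613, -0, 1.476, -0.119], TCP at [0.226, -0.583, 0.195] pointing down, gripper open.
Joint ranges: [-3.01, 3.01], [-1.01, 2.22], [0.06, 2.58], [-1.02, 4.17], [0.09, 2.62], [-3.14, 3.14]. Speed limits (rad/s): [2.57, 2.57, 3.14, 3.14, 3.14, 3.14].

## Interface

Orientations are given as a rotation vector (axis times angle).
In Python, from station import ctrl gives the robot as it stands. The module is installed in compiled form; this text tells all that it offers.
- The arm moves only by the tool drive_tool, never from a script. Its argument "commands" is text: rows parted by semicolons, each of 5 numbers parted by spaces: the closure, from -1 (fully open) to 1 (shut), so that 0 is half open, then the shift along the tool's x, y, z in units of 40 mm (1.0 is 40 mm), then the turn about the tool's x in units of 5 degrees (1.0 is 5 degrees). A call has 1 to 8 rows; each row is the pose to reach, as a shift and turn from the pose commanded when the call began, along the tool's axes at that moment; what a row does not reach only later rows make up. A row lasts 1/12 s, in which the tool goes at most 41.7 mm and 7.16 degrees, less where a joint would pass 70% of its speed; a pose out of reach is approached as far as the arm can. A call with a gripper value outside its range is refused whole. The fingers move at their own pace and stop on an object; "newtons" is the grip in N (left out, the last holds). Time passes only in rows, so rows that repeat a pose let the fingers close. It gives the time, the measured TCP pose, the force and the opening at its end, in the units of the state.
- ctrl.get_obs(): the state, without advancing time (a new reading comes with each control period).
- ctrl.get_image(name): name is "scene" or "side" or "wrist"; returns (picture, depth): 400x640x3 uint8, blue, green, red; 400x640 float32, m along the optical axis (not along the pixel's ray), 0 where there is no reading.
- ctrl.camera_info(name): a dict with "K" (3x3 intrinsics, pixels), "T" (4x4, takes a point from camera to world coordinates). Camera axes: x right, y down, z forward; pixel columns grow to the right and rows downward; lengths in m; the calibration is good to about 2 mm. A picture is of the moment at which its call begins: read the wrist's pose just before it. camera_info takes no time and is no camera call; for the wrist camera it gives the pose at the moment of the call.
- ctrl.finish_job(): hands the job in, once; it reports no verdict.
The state is a dict: "t": time; "q": joint angles; "dq": joint speeds; "effort": joint torques, N m; "tool_pos": TCP position; "tool_rot": TCP orientation; "contact_force": force on the tool from outside, world axes, zero at the start; "wrist_torque": the same for the moment, N m; "opening": finger opening in m.
Only numpy, scipy, OpenCV 4.12 (cv2) and the standard library are available. Lean on these libraries where they do the work, as an engineer would, in place of code of your own. Each camera call takes 0.05 s, during which the arm holds its last target.

## Working session

There is one attempt and no reset: what is moved stays moved. The work goes in short steps, Python scripts to look and compute and a tool call to move; the robot and the scene stay as the last step left them, time stands still between calls to the robot, and variables do not carry over. Pictures are saved under pics/ and viewed, and the job is handed in when it is done.

Besides the shell and the picture viewer there is one more tool, called after ">>>" by a JSON object that holds its "op" and its "data", one argument or row to a line. drive_tool: Moves the arm, as the interface text tells. Its arguments: {"type":"object","properties":{"commands":{"type":"string"},"newtons":{"type":"number"}},"required":["commands"]}

```bash
mkdir -p pics; ls; python3 - <<'E'
from station import ctrl
import cv2,numpy as np
o=ctrl.get_obs()
for k,v in o.items(): print(k,np.round(v,4))
print(ctrl.grip_point_offset)
for n in ["scene","side"]:
    im,d=ctrl.get_image(n); cv2.imwrite(f"pics/{n}0.png",im); np.savez(f"pics/{n}0.npz",d=d,im=im,**ctrl.camera_info(n))
    print(n,ctrl.camera_info(n))
E
```

```text
pics
t 0.0
q [-1.3200e+00  5.3400e-02  1.6143e+00  1.0000e-04  1.4760e+00 -1.1900e-01]
dq [ 0.0003  0.0005 -0.      0.0001 -0.0004 -0.001 ]
effort [ 5.00000e-04 -3.93681e+01 -3.70179e+01 -1.00000e-04  7.00000e-03
  0.00000e+00]
tool_pos [ 0.2257 -0.5821  0.1933]
tool_rot [ 2.0203  0.3799 -2.0204]
contact_force [0.3819 0.1852 0.0348]
wrist_torque [-0.0438 -0.011   0.0565]
opening 0.0853
0.0187
scene {'K': array([[380.44616059,   0.        , 322.71164245],
       [  0.        , 380.44616059, 196.84152589],
       [  0.        ,   0.        ,   1.        ]]), 'T': array([[ 0.02547632,  0.77686292, -0.62915417,  1.21382384],
       [ 0.99967258, -0.02129898,  0.0141803 ,  0.01583837],
       [-0.00238419, -0.62930943, -0.77715118,  0.93797752],
       [ 0.        ,  0.        ,  0.        ,  1.        ]])}
side {'K': array([[509.71697488,   0.        , 322.8798827 ],
       [  0.        , 509.71697488, 198.40084554],
       [  0.        ,   0.        ,   1.        ]]), 'T': array([[-0.51765955, -0.50158207,  0.69314069, -0.50897972],
       [-0.85552292,  0.29356091, -0.42650032,  0.65500456],
       [ 0.01044591, -0.81377971, -0.58107957,  0.99619947],
       [ 0.        ,  0.        ,  0.        ,  1.        ]])}
```

View pics/scene0.png

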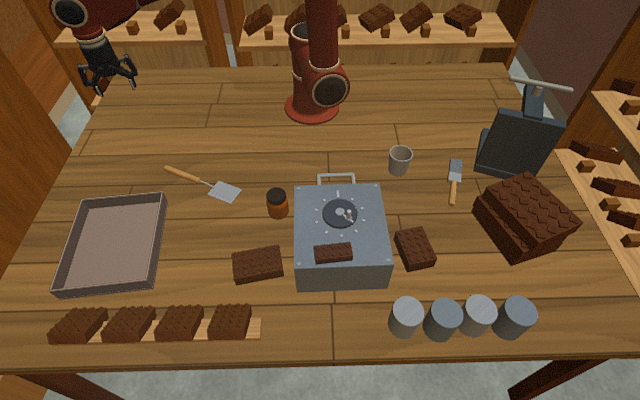

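View pics/side0.png

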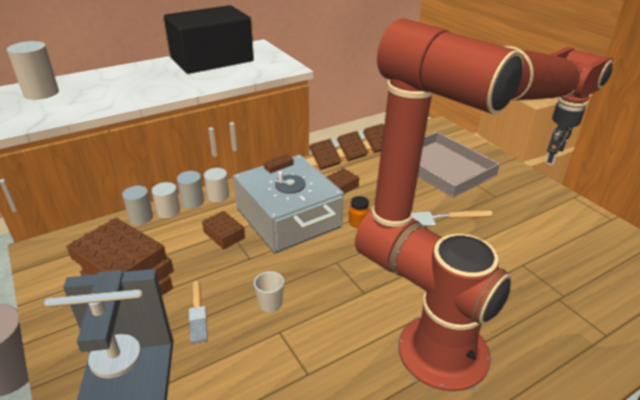

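The scene view shows the box's top at about (295–387, 185–262), the dial at (340,213), the handle at (336,180). I'll zoom in there.

```bash
python3 - <<'E'
import cv2,numpy as np
im=cv2.imread("pics/scene0.png")
cv2.imwrite("pics/z1.png",cv2.resize(im[165:295,280:400],None,fx=5,fy=4.6,interpolation=cv2.INTER_CUBIC)[:600])
im=cv2.imread("pics/side0.png")
cv2.imwrite("pics/z2.png",cv2.resize(im[145:255,225:350],None,fx=5,fy=5,interpolation=cv2.INTER_CUBIC))
E
```

```text
(no output)
```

View pics/z1.png

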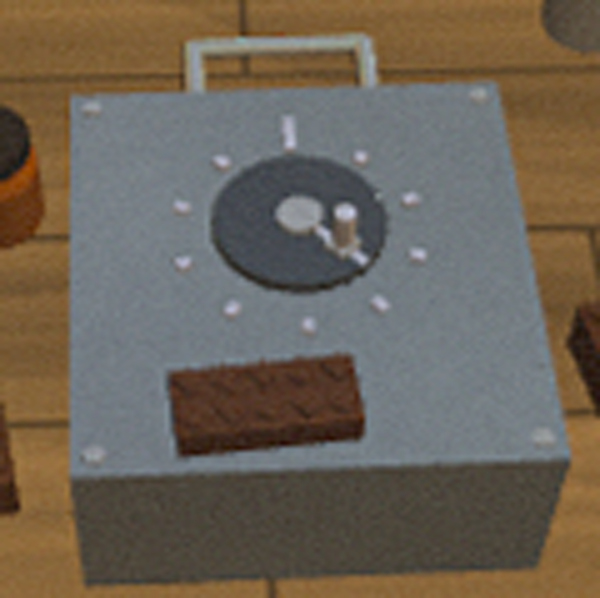

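View pics/z2.png

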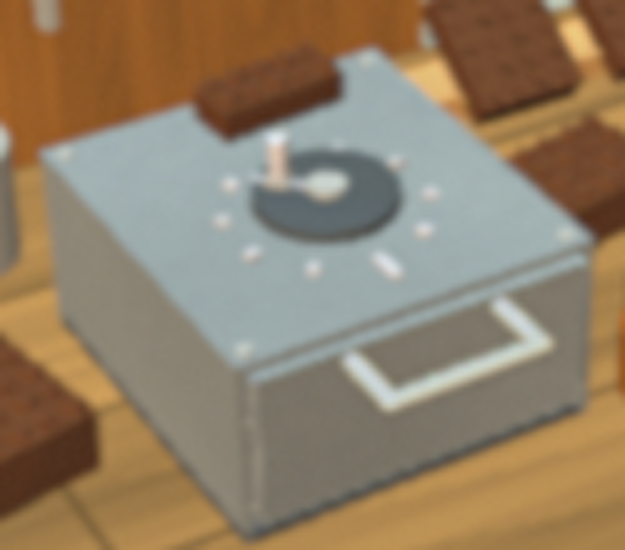

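```bash
cat > h.py <<'E'
import numpy as np,cv2
from scipy.spatial.transform import Rotation as R
def cast(uv,z,K,T):
    uv=np.atleast_2d(uv).astype(float)
    d=np.c_[(uv-[K[0,2],K[1,2]])/[K[0,0],K[1,1]],np.ones(len(uv))]@T[:3,:3].T
    return T[:3,3]+d*((z-T[2,3])/d[:,2])[:,None]
E
python3 - <<'E'
from h import *
f=np.load("pics/scene0.npz");K,T=f['K'],f['T'];o=np.array([280,165]);s=np.array([5,4.6])
c=np.array([[70,97],[495,85],[568,460],[72,475]])/s+o-.4
C=cast(c,.13,K,T);print(C.round(4)); print(np.linalg.norm(np.roll(C,-1,0)-C,axis=1)); print('center',C.mean(0))
m=np.array([[290,132],[361,157],[410,199],[418,254],[380,303],[308,324],[232,308],[183,262],[182,206],[221,161]])/s+o-.4
M=cast(m,.133,K,T);print(M.round(4));print(M[1:].mean(0))
print('bar',cast(np.array([[195,44],[365,40]])/s+o-.4,.115,K,T))
print('pegtop',cast(np.array([345,210])/s+o-.4,.178,K,T),'foot',cast(np.array([340,247])/s+o-.4,.15,K,T),'axle',cast(np.array([299,214])/s+o-.4,.147,K,T))
print('block',cast(np.array([[168,370],[352,354],[363,410]])/s+o-.4,.154,K,T))
f=np.load("pics/side0.npz");K,T=f['K'],f['T'];o=np.array([225,145])
c=np.array([[243,367],[590,240],[375,48],[42,152]])/5+o-.4
C=cast(c,.13,K,T);print(C.round(4)); print('center',C.mean(0))
print('bar',cast(np.array([[390,400],[545,343]])/5+o-.4,.115,K,T))
print('pegtop',cast(np.array([275,137])/5+o-.4,.178,K,T),'axle',cast(np.array([327,184])/5+o-.4,.147,K,T))
E
```

```text
[[ 0.5173 -0.0499  0.13  ]
 [ 0.5142  0.1891  0.13  ]
 [ 0.7724  0.1935  0.13  ]
 [ 0.7748 -0.0431  0.13  ]]
[0.23895189 0.25821826 0.23658666 0.25753926]
center [0.64466349 0.07239259 0.13      ]
[[0.5508 0.0717 0.133 ]
 [0.5709 0.1092 0.133 ]
 [0.6027 0.1329 0.133 ]
 [0.6417 0.1336 0.133 ]
 [0.6743 0.1112 0.133 ]
 [0.6871 0.0739 0.133 ]
 [0.6756 0.036  0.133 ]
 [0.6439 0.0116 0.133 ]
 [0.6044 0.0116 0.133 ]
 [0.5718 0.0332 0.133 ]]
[0.63027203 0.07258985 0.133     ]
bar [[0.46192809 0.02100795 0.115     ]
 [0.46123894 0.12064466 0.115     ]]
pegtop [[0.64344718 0.09326669 0.178     ]] foot [[0.64796705 0.0918219  0.15      ]] axle [[0.6223498  0.07236263 0.147     ]]
block [[0.72761186 0.00347599 0.154     ]
 [0.72018595 0.09262638 0.154     ]
 [0.7540973  0.09543821 0.154     ]]
[[ 0.5139  0.1864  0.13  ]
 [ 0.52   -0.0468  0.13  ]
 [ 0.7798 -0.0449  0.13  ]
 [ 0.773   0.196   0.13  ]]
center [0.64667985 0.07268004 0.13      ]
bar [[0.46359163 0.12150743 0.115     ]
 [0.4643553  0.01946336 0.115     ]]
pegtop [[0.64761122 0.09561597 0.178     ]] axle [[0.62907573 0.07147077 0.147     ]]
```

```bash
cat >> h.py <<'E'
def plan(ctrl,p,yaw=None):
    o=ctrl.get_obs();M=R.from_rotvec(o['tool_rot']).as_matrix()
    d=M.T@(np.array(p)-o['tool_pos']);return d/0.04
E
python3 - <<'E'
from h import *
from station import ctrl
print(R.from_rotvec(ctrl.get_obs()['tool_rot']).as_matrix().round(3)); print(plan(ctrl,[.56,.07,.33]))
E
```

```text
[[-0.     0.361 -0.932]
 [ 0.002 -0.932 -0.361]
 [-1.    -0.002 -0.   ]]
[ -3.389933   -12.18771448 -13.68528157]
```

>>> {"op": "drive_tool", "data": {
  "commands": "-1 -0.4 -0.65 -0.7 0; -1 -0.8 -1.25 -1.4 0; -1 -1.2 -1.9 -2.1 0; -1 -1.6 -2.55 -2.8 0; -1 -2 -3.2 -3.5 0; -1 -2.3 -3.85 -4.2 0; -1 -2.5 -4.5 -5 0; -1 -2.7 -5.1 -5.7 0"
}}

```text
t: 0.77
tool_pos: [0.3653, -0.3081, 0.303]
tool_rot: [2.02, 0.377, -2.019]
contact_force: [0.3, 0.1, 0.3]
opening: 0.0856
```

>>> {"op": "drive_tool", "data": {
  "commands": "-1 -0.1 -0.6 -0.7 -1.4; -1 -0.2 -1.2 -1.4 -2.8; -1 -0.3 -1.8 -2.1 -4.2; -1 -0.4 -2.5 -2.8 -5.6; -1 -0.5 -3.1 -3.5 -7; -1 -0.6 -3.7 -4.2 -8.4; -1 -0.7 -4.4 -4.9 -9.8; -1 -0.7 -5 -5.6 -11.2"
}}

```text
t: 1.43
tool_pos: [0.5018, -0.0405, 0.3312]
tool_rot: [1.368, 1.098, -1.366]
contact_force: [0.2, 0.2, 0.2]
opening: 0.0851
```

```bash
python3 - <<'E'
from h import *
from station import ctrl
o=ctrl.get_obs();print(o['t'],o['tool_pos'],o['q'].round(3));print(R.from_rotvec(o['tool_rot']).as_matrix().round(3)); print(plan(ctrl,[.56,.07,.33]))
E
```

```text
1.4333 [ 0.50181917 -0.04054087  0.33121521] [-0.229 -0.285  1.699  0.     1.726 -0.011]
[[ 0.001  0.977 -0.215]
 [-0.    -0.215 -0.977]
 [-1.     0.001 -0.   ]]
[ 0.03167287  0.82495812 -3.01198382]
```

>>> {"op": "drive_tool", "data": {
  "commands": "-1 0 0.2 -0.8 -0.9; -1 0 0.4 -1.6 -1.8; -1 0 0.6 -2.3 -2.7; -1 0 0.8 -3 -2.7; -1 0 0.8 -3 -2.7"
}}

```text
t: 1.85
tool_pos: [0.56, 0.0711, 0.3291]
tool_rot: [1.197, 1.22, -1.197]
contact_force: [-0.1, -0.6, 0.6]
opening: 0.0853
```

```bash
python3 - <<'E'
from h import *
from station import ctrl
o=ctrl.get_obs();print(o['t'],o['tool_pos'],o['q'].round(3),o['contact_force']);print(R.from_rotvec(o['tool_rot']).as_matrix().round(4))
ci=ctrl.camera_info("wrist");im,d=ctrl.get_image("wrist");print(ci,ctrl.get_obs()['tool_pos']);cv2.imwrite("pics/w1.png",im);np.savez("pics/w1.npz",d=d,im=im,**ci)
E
```

```text
1.85 [0.55998102 0.0711168  0.32905394] [-0.007 -0.134  1.574  0.002  1.704 -0.023] [-0.1435241  -0.64025646  0.59101784]
[[-0.0018  0.9999  0.0168]
 [ 0.0018  0.0168 -0.9999]
 [-1.     -0.0017 -0.0018]]
{'K': array([[303.44055124,   0.        , 317.3857547 ],
       [  0.        , 303.44055124, 193.89374366],
       [  0.        ,   0.        ,   1.        ]]), 'T': array([[ 0.99984197,  0.01726508,  0.00423675,  0.55868722],
       [ 0.01770767, -0.94615422, -0.32323153,  0.15367585],
       [-0.001572  ,  0.32325548, -0.94631043,  0.50914816],
       [ 0.        ,  0.        ,  0.        ,  1.        ]])} [0.55928398 0.06919682 0.32925065]
```

View pics/w1.png

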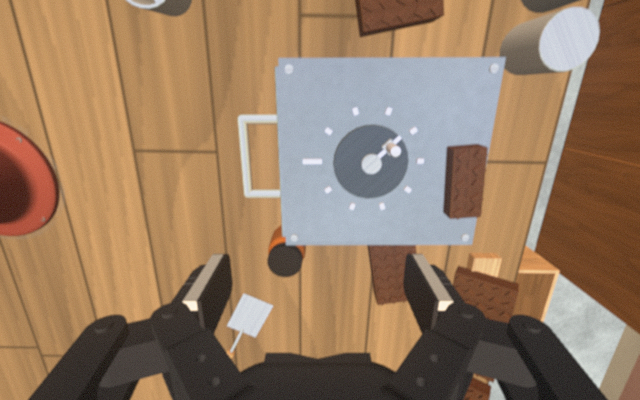

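The wrist view shows the dial at about (371,161), the peg top at (395,151), the ring of marks around the dial, and the handle bar at (243,155). Next I'll measure the marks, disc, and peg.

```bash
python3 - <<'E'
from h import *
f=np.load("pics/w1.npz");im,d,K,T=f['im'],f['d'],f['K'],f['T']
cv2.imwrite("pics/w1z.png",cv2.resize(im[95:220,300:440],None,fx=5,fy=4.8,interpolation=cv2.INTER_CUBIC)[:600])
hsv=cv2.cvtColor(im,cv2.COLOR_BGR2HSV)
m=((hsv[...,2]>190)).astype(np.uint8);m[:,:295]=0;m[:,440:]=0;m[:100]=0;m[220:]=0
n,l,s,c=cv2.connectedComponentsWithStats(m)
P=[]
for i in range(1,n):
    x=cast(c[i],.134,K,T)[0]; print(s[i][4],c[i].round(1),x.round(4))
    if 8<s[i][4]<60: P.append((x[:2],c[i]))
dk=((hsv[...,2]<110)).astype(np.uint8);dk[:,:325]=0;dk[:,415:]=0;dk[:118]=0;dk[205:]=0
cn,_=cv2.findContours(dk,cv2.RETR_EXTERNAL,cv2.CHAIN_APPROX_NONE);k=max(cn,key=cv2.contourArea)
h=cv2.convexHull(k)
q=cast(h[:,0],.146,K,T)
(cx,cy),r=cv2.minEnclosingCircle(q[:,:2].astype(np.float32));print('disc',cx,cy,r, cast(np.array(cv2.fitEllipse(k)[0]),.146,K,T))
E
```

```text
11689 [370.8 162. ] [0.6269 0.0693 0.134 ]
1 [310. 108.] [0.5497 0.1335 0.134 ]
1 [307. 110.] [0.5461 0.1311 0.134 ]
10 [353.3 124.6] [0.6023 0.115  0.134 ]
2 [350.5 127. ] [0.5991 0.1121 0.134 ]
1 [298. 160.] [0.5352 0.0702 0.134 ]
1 [306. 168.] [0.5453 0.06   0.134 ]
1 [295. 171.] [0.5313 0.0558 0.134 ]Traceback (most recent call last):
  File "<stdin>", line 12, in <module>
ValueError: max() iterable argument is empty
```

View pics/w1z.png

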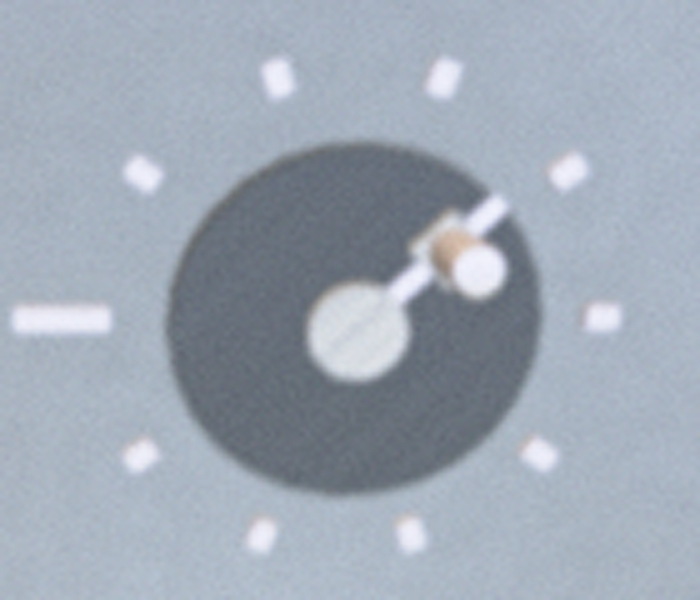

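```bash
cat >> h.py <<'E'
def dial(im,K,T,c0=(.627,.071),verbose=1):
    g=im.min(2).astype(int)  # 'whiteness'
    yy,xx=np.mgrid[:im.shape[0],:im.shape[1]]
    W=cast(np.c_[xx.ravel(),yy.ravel()],.134,K,T)[:,:2].reshape(*g.shape,2)-c0
    rad=np.hypot(W[...,0],W[...,1])
    m=((g>205)&(rad>.052)&(rad<.095)).astype(np.uint8)
    n,l,s,c=cv2.connectedComponentsWithStats(m)
    P=[];long=None
    for i in range(1,n):
        if s[i][4]<6: continue
        w=g*(l==i);cc=np.array([(xx*w).sum(),(yy*w).sum()])/w.sum()
        p=cast(cc,.134,K,T)[0,:2]
        P.append((s[i][4],p))
    P.sort(key=lambda a:-a[0]);L=P[0][1];Q=np.array([p for _,p in P[1:10]])
    A=np.c_[2*Q,np.ones(len(Q))];x=np.linalg.lstsq(A,(Q**2).sum(1),rcond=None)[0]
    r=np.sqrt(x[2]+x[0]**2+x[1]**2);e=np.hypot(*(Q-x[:2]).T)-r
    ang=np.unwrap(np.sort(np.arctan2(Q[:,1]-x[1],-(Q[:,0]-x[0]))%(2*np.pi)))
    yaw=np.degrees(np.mean(ang-np.arange(1,len(Q)+1)*np.pi/5))if len(Q)==9 else None
    if verbose: print(len(P),'center',x[:2].round(4),'r',r.round(4),'res',e.round(4),'long',L.round(4),'dialdir0 (cw deg)',yaw, np.degrees(np.arctan2(L[1]-x[1],-(L[0]-x[0]))))
    return x[:2],yaw
E
python3 - <<'E'
from h import *
f=np.load("pics/w1.npz");im,d,K,T=f['im'],f['d'],f['K'],f['T']
dial(im,K,T)
z=lambda u,v:np.array([u/5+300-.4,v/4.8+95-.4])
print('axle',cast(z(358,331),.148,K,T),'pegtop',cast(z(480,270),.178,K,T),'linetip',cast(z(502,206),.1465,K,T),'discL/R',cast(z(165,318),.146,K,T),cast(z(541,318),.146,K,T),cast(z(354,140),.146,K,T),cast(z(354,494),.146,K,T))
print('foot out/in', cast(z(475,232),.15,K,T),cast(z(425,265),.15,K,T))
print('bar',cast(np.array([[241,116],[248,194]]),.115,K,T))
print('box corners',cast(np.array([[276,58],[506,57],[472,244],[285,246]]),.13,K,T))
E
```

```text
10 center [0.6247 0.0706] r 0.0641 res [ 0.     -0.     -0.0001  0.      0.0002  0.0002 -0.     -0.0002 -0.    ] long [0.5528 0.0692] dialdir0 (cw deg) -1.2594785852522898 -1.1322262469349635
axle [[0.62503185 0.07048103 0.148     ]] pegtop [[0.64526507 0.09213734 0.178     ]] linetip [[0.65710982 0.1023035  0.1465    ]] discL/R [[0.57810555 0.07254004 0.146     ]] [[0.66973185 0.07419511 0.146     ]] [[0.62088821 0.11759348 0.146     ]] [[0.62768841 0.02600371 0.146     ]]
foot out/in [[0.65045114 0.0963317  0.15      ]] [[0.63936375 0.08794668 0.15      ]]
bar [[0.46219433 0.12118707 0.115     ]
 [0.46518203 0.01715387 0.115     ]]
box corners [[ 0.51007578  0.18776589  0.13      ]
 [ 0.77301759  0.19343241  0.13      ]
 [ 0.77782067 -0.04590068  0.13      ]
 [ 0.51632514 -0.05389555  0.13      ]]
```

>>> {"op": "drive_tool", "data": {
  "commands": "-0.3 0.7 0.6 -0.15 0; -0.3 1.5 1.2 -0.3 0; -0.3 2.2 1.7 -0.4 0; -0.3 2.85 2.15 -0.5 0; -0.3 2.85 2.15 -0.5 0; -0.3 2.85 2.15 -0.5 0; -0.3 2.85 2.15 -0.5 0"
}}

```text
t: 2.48
tool_pos: [0.6448, 0.0875, 0.218]
tool_rot: [1.201, 1.213, -1.2]
contact_force: [0.0, 0.1, 0.8]
opening: 0.0555
```

```bash
python3 - <<'E'
from h import *
from station import ctrl
o=ctrl.get_obs();print(o['t'],o['tool_pos'],o['contact_force'],o['opening']);print(R.from_rotvec(o['tool_rot']).as_matrix().round(4))
ci=ctrl.camera_info("wrist");im,d=ctrl.get_image("wrist");print(ci['T'][:3,3],ctrl.camera_info("wrist")['T'][:3,3],ctrl.get_obs()['tool_pos']);cv2.imwrite("pics/w2.png",im);np.savez("pics/w2.npz",d=d,im=im,**ci)
dial(im,ci['K'],ci['T'])
E
```

```text
2.4833 [0.64483336 0.08747001 0.21800508] [0.02949382 0.1498742  0.80302972] 0.0555055235982553
[[ 1.200e-03  9.999e-01  1.120e-02]
 [-3.000e-04  1.120e-02 -9.999e-01]
 [-1.000e+00  1.100e-03  3.000e-04]]
[0.64349726 0.17039856 0.39788605] [0.64354068 0.17050935 0.39918949] [0.6452894  0.08761816 0.21929004]
10 center [0.625  0.0711] r 0.0643 res [ 0.0001 -0.0001 -0.0001  0.      0.      0.      0.      0.0001 -0.0001] long [0.5532 0.0694] dialdir0 (cw deg) -1.258714484339065 -1.2938897207833189
```

View pics/w2.png

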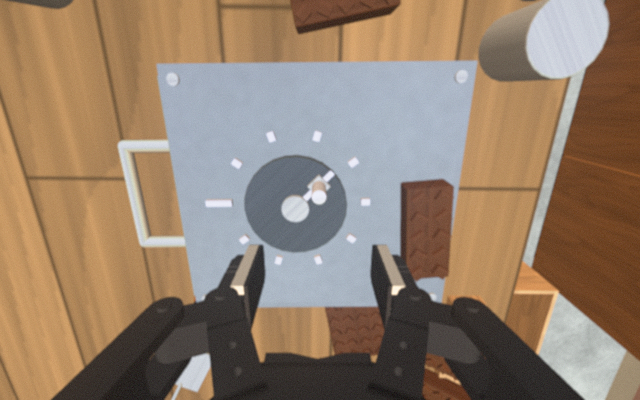

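The dial centre is at about (295,207), the peg top at (319,196), and the foot at (317,184). The fingers are well clear of the block.

```bash
python3 - <<'E'
from h import *
f=np.load("pics/w2.npz");im=f['im']
cv2.imwrite("pics/w2z.png",cv2.resize(im[150:256,240:352],None,fx=6,fy=5.6,interpolation=cv2.INTER_CUBIC)[:600])
E
```

```text
(no output)
```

View pics/w2z.png

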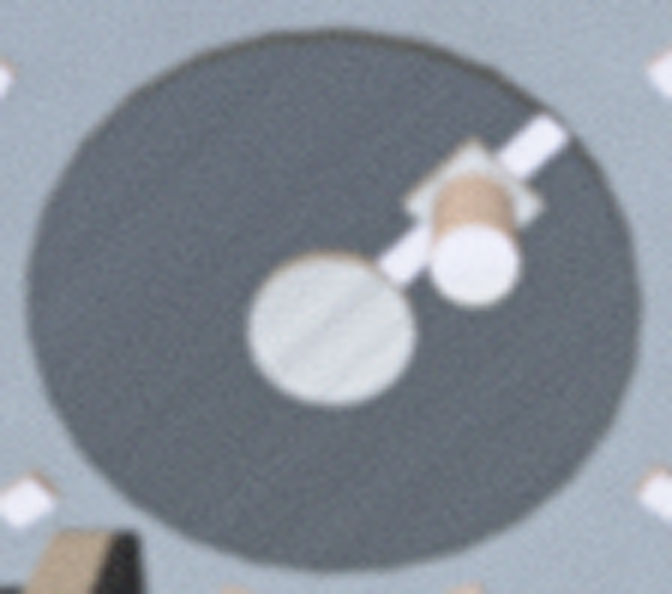

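```bash
python3 - <<'E'
from h import *
f=np.load("pics/w2.npz");im,d,K,T=f['im'],f['d'],f['K'],f['T']
z=lambda u,v:np.array([u/6+240-.4,v/5.6+150-.4])
c=np.array([.625,.0711])
for n,p,h in [('axle',(332,329),.148),('peg',(474,264),.178),('foot',(473,206),.15),('tip',(545,130),.1463)]:
    q=cast(z(*p),h,K,T)[0,:2];e=q-c;print(n,q,np.hypot(*e),np.degrees(np.arctan2(e[1],-e[0]))+1.26)
print(ctrl_plan:=None)
E
```

```text
axle [0.62512702 0.07070776] 0.0004122900763042449 -106.68352255905594
peg [0.64563914 0.09248222] 0.029718234066131072 135.24692374115858
foot [0.64564334 0.09197019] 0.029354940448062736 135.9469150510723
tip [0.65579038 0.10310491] 0.04441127603089089 135.15197305937298
None
```

>>> {"op": "drive_tool", "data": {
  "commands": "-0.3 0.3 0.02 -0.1 0; -0.3 0.6 0.02 -0.12 0; -0.3 0.7 0.02 -0.12 0; -0.3 0.7 0.02 -0.12 0; -0.3 0.7 0.02 -0.12 0; -0.3 0.7 0.02 -0.12 0"
}}

```text
t: 3.03
tool_pos: [0.6457, 0.0931, 0.1887]
tool_rot: [1.2, 1.215, -1.2]
contact_force: [-0.4, -0.3, 0.5]
opening: 0.0556
```

```bash
python3 - <<'E'
from h import *
from station import ctrl
for i in range(3):
  o=ctrl.get_obs();print(o['t'],o['tool_pos'],o['contact_force'],o['tool_rot'])
  ci=ctrl.camera_info("wrist");im,d=ctrl.get_image("wrist")
cv2.imwrite("pics/w3.png",im);np.savez("pics/w3.npz",d=d,im=im,**ci)
dial(im,ci['K'],ci['T'])
E
```

```text
3.0333 [0.64566559 0.09307129 0.18873402] [-0.4050339  -0.29480461  0.52725419] [ 1.20045868  1.21461464 -1.2001241 ]
3.0833 [0.64584836 0.09308152 0.18901153] [-0.09298517 -0.30553452  0.77934689] [ 1.20068328  1.21427219 -1.19981232]
3.1333 [0.64595627 0.09304953 0.18916086] [ 0.28874249 -0.54473266 -0.26791812] [ 1.20088371  1.21410222 -1.19962698]
10 center [0.6196 0.0671] r 0.0676 res [ 0.0023 -0.001   0.0032 -0.0052  0.002  -0.001  -0.0085 -0.0053  0.0115] long [0.5529 0.0696] dialdir0 (cw deg) -3.7889623043717844 2.1503452735173005
```

View pics/w3.png

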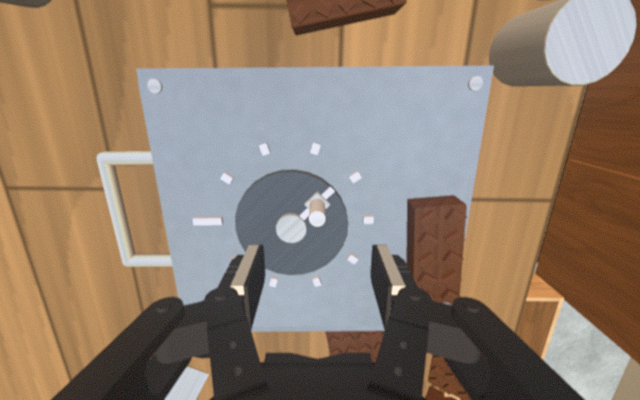

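>>> {"op": "drive_tool", "data": {
  "commands": "-0.3 0.3 0 0.02 0; -0.3 0.6 -0.01 0.02 0; -0.3 0.82 -0.01 0.02 0; -0.3 0.82 -0.01 0.02 0; -0.3 0.82 -0.01 0.02 0; -0.3 0.82 -0.01 0.02 0"
}}

```text
t: 3.68
tool_pos: [0.6452, 0.0923, 0.1555]
tool_rot: [1.2, 1.215, -1.201]
contact_force: [-0.4, 0.2, 0.8]
opening: 0.0556
```

>>> {"op": "drive_tool", "data": {
  "commands": "0.3 0 0 0 0; 0.5 0 0 0 0; 0.6 0 0 0 0; 0.6 0 0 0 0",
  "newtons": 20
}}

```text
t: 4.02
tool_pos: [0.6455, 0.0923, 0.1562]
tool_rot: [1.201, 1.214, -1.2]
contact_force: [0.5, 0.3, 0.4]
opening: 0.017
```

```bash
python3 - <<'E'
from h import *
from station import ctrl
for i in range(1):
  o=ctrl.get_obs();print(o['t'],o['tool_pos'],o['contact_force'],o['opening'])
  ci=ctrl.camera_info("wrist");im,d=ctrl.get_image("wrist")
cv2.imwrite("pics/w4.png",im)
im,d=ctrl.get_image("scene");cv2.imwrite("pics/s4.png",cv2.resize(im[120:260,270:410],None,fx=4,fy=4))
E
```

```text
4.0167 [0.64550743 0.09229365 0.15622322] [0.45062956 0.29944407 0.44387001] 0.01702939060513495
```

View pics/w4.png

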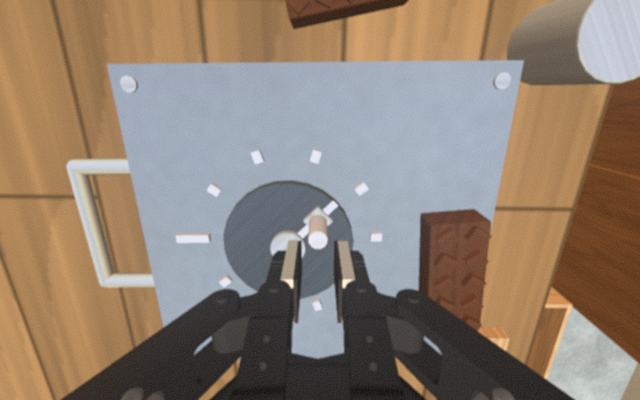

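View pics/s4.png

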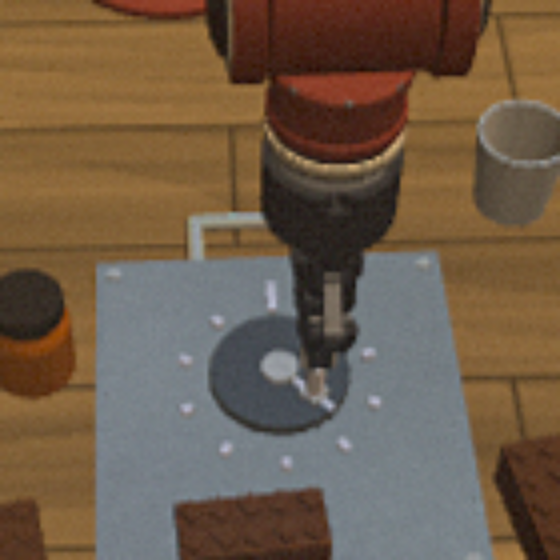

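```bash
python3 - <<'E'
from h import *
from station import ctrl
o=ctrl.get_obs();tp=o['tool_pos'];print(tp,o['opening'])
def proj(p,ci):
    q=np.linalg.inv(ci['T'])@np.r_[p,1];return (ci['K']@q[:3]/q[2])[:2].round(1),q[2].round(3)
ci=ctrl.camera_info("wrist");im,d=ctrl.get_image("wrist")
for n,p in [('tcp',tp),('pegtop',[.6457,.0922,.178]),('pegbase',[.6457,.0922,.15])]:
    print(n,proj(p,ci))
    c2=ctrl.camera_info("scene");print('  scene',proj(p,c2))
    c3=ctrl.camera_info("side");print('  side',proj(p,c3))
for uv in [(287,245),(291,250),(344,245),(341,250),(290,290),(300,240),(350,245),(317,235),(317,240),(270,250)]:
    z=d[uv[1],uv[0]];x=np.array([(uv[0]-ci['K'][0,2])/ci['K'][0,0]*z,(uv[1]-ci['K'][1,2])/ci['K'][1,1]*z,z,1]);print(uv,z,(ci['T']@x)[:3].round(4))
cv2.imwrite("pics/w5z.png",cv2.resize(im[190:340,240:400],None,fx=4,fy=4,interpolation=cv2.INTER_CUBIC))
im,d=ctrl.get_image("scene");cv2.imwrite("pics/s5.png",cv2.resize(im[180:230,310:370],None,fx=10,fy=10,interpolation=cv2.INTER_CUBIC))
im,d=ctrl.get_image("side");cv2.imwrite("pics/d5.png",cv2.resize(im[135:215,240:340],None,fx=7,fy=7,interpolation=cv2.INTER_CUBIC))
E
```

```text
[0.64536135 0.09227189 0.15598658] 0.017033228294657195
tcp (array([317.6, 224.6]), np.float64(0.197))
  scene (array([347.8, 216.1]), np.float64(0.966))
  side (array([281.2, 178.2]), np.float64(1.528))
pegtop (array([318.2, 240.6]), np.float64(0.176))
  scene (array([348.2, 211. ]), np.float64(0.949))
  side (array([280.9, 172. ]), np.float64(1.516))
pegbase (array([318. , 220.9]), np.float64(0.203))
  scene (array([347.7, 217.6]), np.float64(0.971))
  side (array([281.3, 179.8]), np.float64(1.532))
(287, 245) 0.15003482 [0.6301 0.1023 0.2022]
(291, 250) 0.14488725 [0.6325 0.1026 0.2076]
(344, 245) 0.14983799 [0.6582 0.1028 0.2024]
(341, 250) 0.1454873 [0.6564 0.1026 0.2071]
(290, 290) 0.114684075 [0.6347 0.1034 0.2392]
(300, 240) 0.15617946 [0.6362 0.1018 0.1959]
(350, 245) 0.21295926 [0.6684 0.0723 0.1462]
(317, 235) 0.1745618 [0.645  0.0961 0.1785]
(317, 240) 0.17589864 [0.645  0.0927 0.1782]
(270, 250) 0.21363845 [0.6122 0.068  0.1467]
```

View pics/w5z.png

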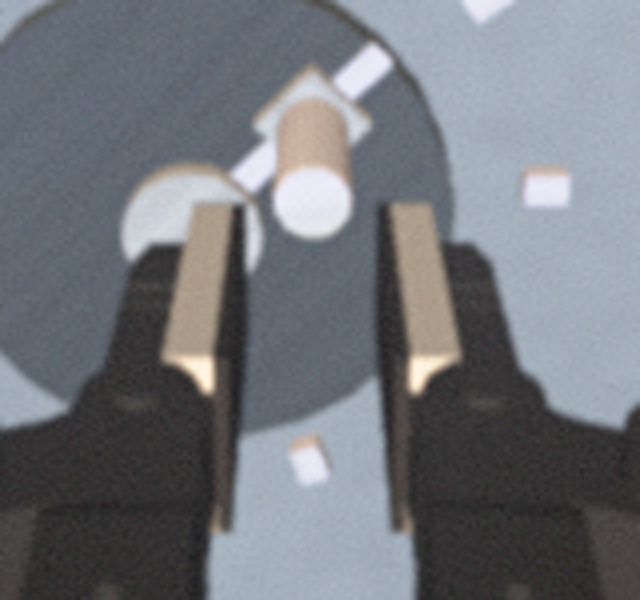

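View pics/s5.png

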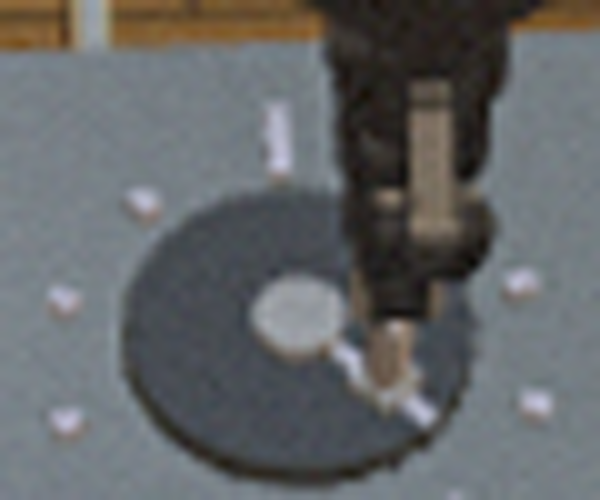

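View pics/d5.png

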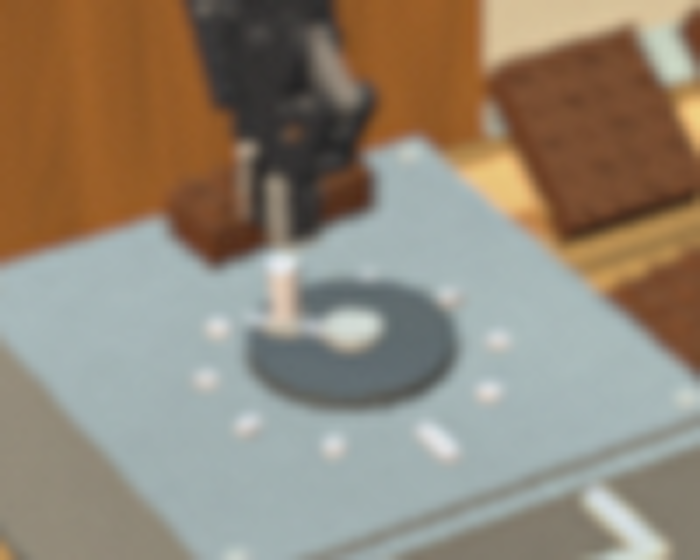

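The wrist view with depth puts the finger tips at about z≈0.195, above the peg top at 0.178, although the TCP reads 0.156. I'll test by closing further. Contact would stop the fingers at 12 mm.

>>> {"op": "drive_tool", "data": {
  "commands": "0.85 0 0 0 0; 0.85 0 0 0 0; 0.85 0 0 0 0",
  "newtons": 20
}}

```text
t: 4.52
tool_pos: [0.6452, 0.0923, 0.1557]
tool_rot: [1.2, 1.215, -1.2]
contact_force: [-0.0, -0.5, -0.2]
opening: 0.0067
```

```bash
python3 - <<'E'
from h import *
from station import ctrl
o=ctrl.get_obs();print(o['tool_pos'],o['opening'],o['contact_force'])
ci=ctrl.camera_info("wrist");im,d=ctrl.get_image("wrist")
cv2.imwrite("pics/w6z.png",cv2.resize(im[190:340,240:400],None,fx=4,fy=4,interpolation=cv2.INTER_CUBIC))
for u in (308,306,304,328):
  for v in range(226,262,5):
    z=d[v,u];x=np.array([(u-ci['K'][0,2])/ci['K'][0,0]*z,(v-ci['K'][1,2])/ci['K'][1,1]*z,z,1]);print((u,v),z,(ci['T']@x)[:3].round(4))
E
```

```text
[0.64522473 0.09225415 0.15568367] 0.006713853993871482 [-0.02009628 -0.45576294 -0.24738569]
(308, 226) 0.20692945 [0.6388 0.0871 0.147 ]
(308, 231) 0.2083076 [0.6388 0.0833 0.1469]
(308, 236) 0.20958439 [0.6388 0.0795 0.1468]
(308, 241) 0.0 [0.644  0.1751 0.3356]
(308, 246) 0.1489472 [0.6404 0.1025 0.203 ]
(308, 251) 0.14320709 [0.6405 0.1031 0.2089]
(308, 256) 0.14016828 [0.6406 0.1024 0.2124]
(308, 261) 0.13633403 [0.6408 0.1023 0.2165]
(306, 226) 0.2071986 [0.6374 0.087  0.1468]
(306, 231) 0.20850332 [0.6374 0.0832 0.1467]
(306, 236) 0.21055807 [0.6374 0.079  0.146 ]
(306, 241) 0.15313563 [0.6392 0.1028 0.1985]
(306, 246) 0.14954087 [0.6394 0.1022 0.2025]
(306, 251) 0.0 [0.644  0.1751 0.3356]
(306, 256) 0.14021087 [0.6397 0.1024 0.2123]
(306, 261) 0.13663158 [0.6399 0.1021 0.2162]
(304, 226) 0.20584391 [0.6361 0.0875 0.148 ]
(304, 231) 0.20824136 [0.636  0.0833 0.1469]
(304, 236) 0.20940153 [0.636  0.0795 0.147 ]
(304, 241) 0.15458941 [0.6382 0.1021 0.1972]
(304, 246) 0.14893408 [0.6384 0.1025 0.2031]
(304, 251) 0.14377236 [0.6386 0.1028 0.2084]
(304, 256) 0.14002247 [0.6388 0.1025 0.2125]
(304, 261) 0.13607539 [0.639  0.1024 0.2167]
(328, 226) 0.20793678 [0.6525 0.0869 0.1461]
(328, 231) 0.20909652 [0.6525 0.0831 0.1462]
(328, 236) 0.21004884 [0.6526 0.0794 0.1464]
(328, 241) 0.15383482 [0.6504 0.1026 0.1979]
(328, 246) 0.14964925 [0.6502 0.1023 0.2024]
(328, 251) 0.14409554 [0.65   0.1027 0.2081]
(328, 256) 0.13991602 [0.6499 0.1027 0.2126]
(328, 261) 0.13484311 [0.6497 0.1032 0.2178]
```

View pics/w6z.png

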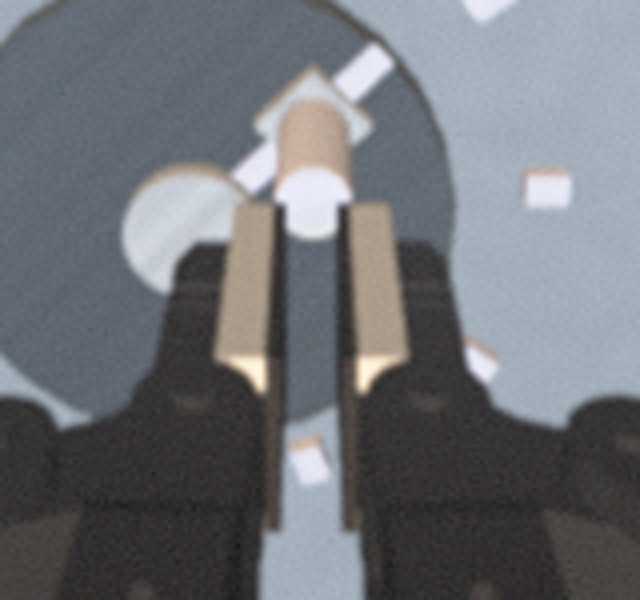

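No contact at 6.7 mm, so the tips really are above the peg and the tip point reads about 40 mm too low. I'll reopen and lower in steps, watching the force and the picture.

>>> {"op": "drive_tool", "data": {
  "commands": "0.4 0 0 0 0; 0.4 0 0 0 0; 0.4 0.1 0 0 0; 0.4 0.25 0 0 0; 0.4 0.4 0 0 0; 0.4 0.5 0 0 0; 0.4 0.5 0 0 0"
}}

```text
t: 5.15
tool_pos: [0.6441, 0.0922, 0.1335]
tool_rot: [1.199, 1.217, -1.203]
contact_force: [-0.1, 0.0, 0.2]
opening: 0.0255
```

```bash
cat >> h.py <<'E'
def look(ctrl,name,box=(190,340,240,400),s=4):
    o=ctrl.get_obs();print('t',round(o['t'],2),o['tool_pos'].round(4),'F',o['contact_force'].round(2),'op',round(o['opening'],4),'eff',o['effort'].round(1),'tq',o['wrist_torque'].round(2))
    ci=ctrl.camera_info("wrist");im,d=ctrl.get_image("wrist");a,b,c,e=box
    cv2.imwrite(name,cv2.resize(im[a:b,c:e],None,fx=s,fy=s,interpolation=cv2.INTER_CUBIC)); np.savez(name[:-4]+'.npz',d=d,im=im,**ci)
    return im,d,ci
def pt(d,ci,u,v):
    z=d[v,u];x=np.array([(u-ci['K'][0,2])/ci['K'][0,0]*z,(v-ci['K'][1,2])/ci['K'][1,1]*z,z,1]);return (ci['T']@x)[:3].round(4)
E
python3 - <<'E'
from h import *
from station import ctrl
im,d,ci=look(ctrl,"pics/w7.png")
for v in range(236,262,3): print(v,pt(d,ci,288,v),pt(d,ci,346,v))
E
```

```text
t 5.15 [0.6441 0.0922 0.1335] F [-0.06  0.02  0.15] op 0.0255 eff [ -0.  -43.7 -36.9   0.   -0.1  -0. ] tq [ 0.02 -0.03 -0.08]
236 [0.6261 0.0906 0.1471] [0.6615 0.0908 0.1465]
239 [0.6259 0.0877 0.1454] [0.6617 0.0885 0.1459]
242 [0.6292 0.1024 0.1769] [0.6584 0.1027 0.1768]
245 [0.6295 0.1023 0.1799] [0.6581 0.1027 0.1799]
248 [0.6298 0.1024 0.1831] [0.6578 0.1031 0.1835]
251 [0.6299 0.1018 0.1848] [0.6576 0.1029 0.1861]
254 [0.6302 0.1021 0.1882] [0.6574 0.1028 0.1887]
257 [0.6305 0.102  0.1908] [0.6572 0.1026 0.191 ]
260 [0.6308 0.1027 0.1944] [0.6569 0.1026 0.1937]
```

View pics/w7.png

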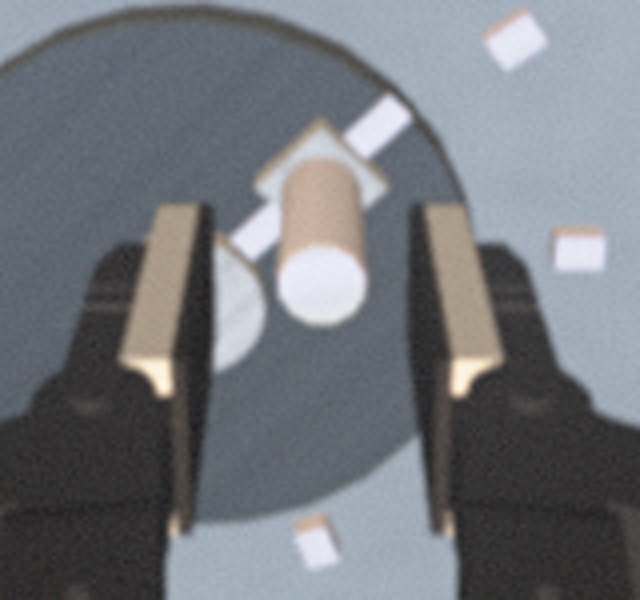

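>>> {"op": "drive_tool", "data": {
  "commands": "0.4 0.1 0.03 0 0; 0.4 0.2 0.03 0 0; 0.4 0.3 0.03 0 0; 0.4 0.4 0.03 0 0; 0.4 0.4 0.03 0 0; 0.4 0.4 0.03 0 0"
}}

```text
t: 5.7
tool_pos: [0.6461, 0.0923, 0.1191]
tool_rot: [1.2, 1.216, -1.201]
contact_force: [1.1, -0.5, 0.6]
opening: 0.0253
```

```bash
python3 - <<'E'
from h import *
from station import ctrl
im,d,ci=look(ctrl,"pics/w8.png")
for v in range(236,262,3): print(v,pt(d,ci,288,v),pt(d,ci,346,v))
E
```

```text
t 5.7 [0.6461 0.0923 0.1191] F [ 1.09 -0.5   0.57] op 0.0253 eff [ -0.  -42.9 -35.4  -0.    0.    0. ] tq [ 0.02 -0.    0.05]
236 [0.6295 0.0973 0.1457] [0.662  0.0977 0.1456]
239 [0.6296 0.096  0.147 ] [0.662  0.0961 0.1463]
242 [0.6311 0.1023 0.1622] [0.6604 0.1026 0.1621]
245 [0.6313 0.102  0.1649] [0.6601 0.1026 0.1651]
248 [0.6317 0.1027 0.1691] [0.6597 0.1031 0.169 ]
251 [0.6319 0.1024 0.1715] [0.6594 0.1031 0.172 ]
254 [0.6322 0.1024 0.1742] [0.6592 0.1031 0.1747]
257 [0.6325 0.1026 0.1772] [0.6591 0.1024 0.1763]
260 [0.6327 0.1024 0.1794] [0.6588 0.1029 0.1797]
```

View pics/w8.png

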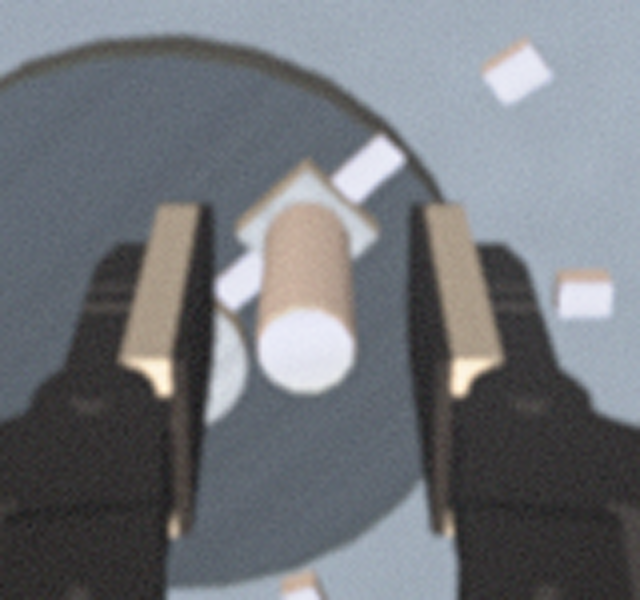

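>>> {"op": "drive_tool", "data": {
  "commands": "0.5 0.03 -0.01 0 0; 0.6 0.03 -0.01 0 0; 0.7 0.03 -0.01 0 0; 0.8 0.03 -0.01 0 0; 0.8 0.03 -0.01 0 0; 0.8 0.03 -0.01 0 0",
  "newtons": 20
}}

```text
t: 6.25
tool_pos: [0.6459, 0.0923, 0.1187]
tool_rot: [1.2, 1.215, -1.201]
contact_force: [-1.1, -0.1, 1.1]
opening: 0.0111
```

```bash
python3 - <<'E'
from h import *
from station import ctrl
im,d,ci=look(ctrl,"pics/w9.png")
o=ctrl.get_obs();print(o['tool_pos'],o['contact_force'],o['tool_rot'])
E
```

```text
t 6.25 [0.6459 0.0923 0.1187] F [-1.08 -0.06  1.14] op 0.0111 eff [ -0.1 -42.5 -35.7  -0.   -0.4   0. ] tq [-0.03  0.2  -0.02]
[0.64592965 0.09232094 0.11869597] [-0.76363017  0.06342117  0.64411968] [ 1.20022462  1.21505313 -1.20045687]
```

View pics/w9.png

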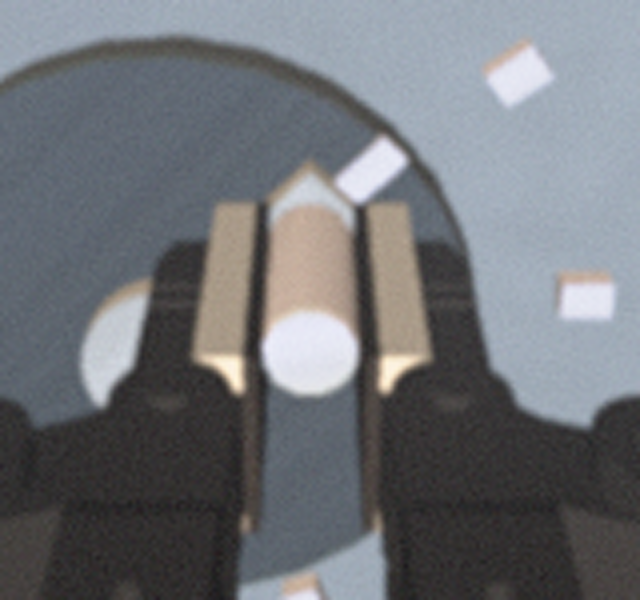

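```bash
cat > arc.py <<'E'
# usage: arc.py phi_start step n  [c r]; prints rows rounded to .01, from exact point at phi_start (commanded pos kept in st.json)
import sys,json
from h import *
PSI=np.radians(0.7)
def rows(st,phis,c,r):
    p=np.array(st);out=[]
    for ph in np.radians(phis):
        d=(np.array(c)+r*np.array([-np.cos(ph),np.sin(ph)])-p)/.04
        y=d[0]*np.cos(PSI)+d[1]*np.sin(PSI);z=d[0]*np.sin(PSI)-d[1]*np.cos(PSI)
        out.append((round(y,2),round(z,2)))
    y,z=np.array(out[-1])*.04
    end=p+[y*np.cos(PSI)+z*np.sin(PSI),y*np.sin(PSI)-z*np.cos(PSI)]
    return out,end
E
python3 - <<'E'
from arc import *
from station import ctrl
o=ctrl.get_obs();M=R.from_rotvec(o['tool_rot']).as_matrix();print(np.degrees(np.arctan2(M[1,1],M[0,1])))
c=[.625,.0709];r=.0298
st=np.array(c)+r*np.array([-np.cos(np.radians(134.3)),np.sin(np.radians(134.3))]);print(st)
o,e=rows(st,[134.3+9*i for i in range(1,6)],c,r);print(o,e);json.dump(list(e),open('st.json','w'))
E
```

```text
0.691265680900178
[0.64581278 0.09222764]
[(np.float64(0.08), np.float64(0.09)), (np.float64(0.14), np.float64(0.19)), (np.float64(0.18), np.float64(0.3)), (np.float64(0.21), np.float64(0.41)), (np.float64(0.22), np.float64(0.53))] [0.65487112 0.07113674]
```

>>> {"op": "drive_tool", "data": {
  "commands": "0.8 0 0.08 0.09 0; 0.8 0 0.14 0.19 0; 0.8 0 0.18 0.3 0; 0.8 0 0.21 0.41 0; 0.8 0 0.22 0.53 0"
}}

```text
t: 6.72
tool_pos: [0.6552, 0.0711, 0.1186]
tool_rot: [1.201, 1.216, -1.2]
contact_force: [-3.8, 3.9, 2.6]
opening: 0.0112
```

```bash
python3 - <<'E'
from h import *
from station import ctrl
im,d,ci=look(ctrl,"pics/w10.png",(130,330,200,440),3)
for i in range(1):
    o=ctrl.get_obs();print(o['tool_pos'],o['contact_force'],o['opening'])
E
```

```text
t 6.72 [0.6552 0.0711 0.1186] F [-3.77  3.87  2.65] op 0.0112 eff [ -1.9 -42.2 -35.9  -0.9  -1.    0.1] tq [0.57 0.63 0.04]
[0.65523223 0.07005529 0.11859245] [-3.13551701  2.24909314  3.12322517] 0.011206663629163728
```

View pics/w10.png

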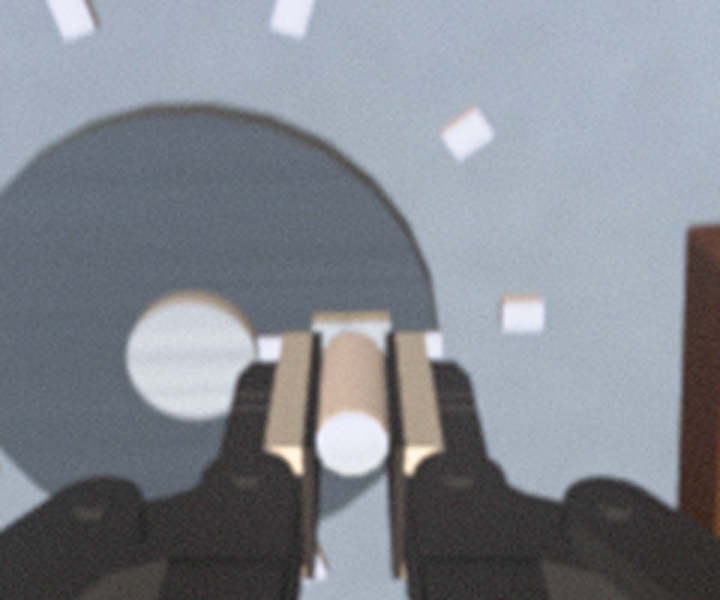

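```bash
cat > nx.py <<'E'
from arc import *
a=sys.argv; c=[float(a[1]),float(a[2])];r=float(a[3]);p0,s,n=map(float,a[4:7])
st=json.load(open('st.json'))
o,e=rows(st,[p0+s*i for i in range(1,int(n)+1)],c,r)
print('; '.join(f"0.8 0 {y:g} {z:g} 0" for y,z in o),'end phi',p0+s*n,e.round(4));json.dump(list(e),open('st.json','w'))
E
python3 nx.py .6246 .0707 .0297 180 11 8
```

```text
0.8 0 -0.03 0.15 0; 0.8 0 -0.07 0.29 0; 0.8 0 -0.14 0.41 0; 0.8 0 -0.23 0.52 0; 0.8 0 -0.34 0.62 0; 0.8 0 -0.46 0.68 0; 0.8 0 -0.6 0.73 0; 0.8 0 -0.74 0.74 0 end phi 268.0 [0.6256 0.0412]
```

>>> {"op": "drive_tool", "data": {
  "commands": "0.8 0 -0.03 0.15 0; 0.8 0 -0.07 0.29 0; 0.8 0 -0.14 0.41 0; 0.8 0 -0.23 0.52 0; 0.8 0 -0.34 0.62 0; 0.8 0 -0.46 0.68 0; 0.8 0 -0.6 0.73 0; 0.8 0 -0.74 0.74 0"
}}

```text
t: 7.43
tool_pos: [0.6263, 0.0409, 0.1187]
tool_rot: [1.202, 1.213, -1.199]
contact_force: [3.3, 4.6, -0.5]
opening: 0.0113
```

```bash
python3 - <<'E'
from station import ctrl
o=ctrl.get_obs();print(o['tool_pos'],o['contact_force'],o['opening'])
E
python3 nx.py .6246 .0707 .0297 268 11 8
```

```text
[0.62630238 0.04091195 0.11872101] [ 3.31240898  4.64478131 -0.45665461] 0.011307822188901888
0.8 0 -0.14 -0.01 0; 0.8 0 -0.28 -0.04 0; 0.8 0 -0.41 -0.11 0; 0.8 0 -0.52 -0.19 0; 0.8 0 -0.62 -0.3 0; 0.8 0 -0.69 -0.42 0; 0.8 0 -0.74 -0.55 0; 0.8 0 -0.76 -0.7 0 end phi 356.0 [0.5949 0.0688]
```

```bash
echo "[0.6256, 0.0412]">st.json; python3 nx.py .6247 .0713 .0295 268 11 8
```

```text
0.8 0 -0.14 -0.03 0; 0.8 0 -0.27 -0.06 0; 0.8 0 -0.4 -0.13 0; 0.8 0 -0.51 -0.21 0; 0.8 0 -0.61 -0.32 0; 0.8 0 -0.68 -0.44 0; 0.8 0 -0.73 -0.57 0; 0.8 0 -0.75 -0.71 0 end phi 356.0 [0.5953 0.0692]
```

>>> {"op": "drive_tool", "data": {
  "commands": "0.8 0 -0.14 -0.03 0; 0.8 0 -0.27 -0.06 0; 0.8 0 -0.4 -0.13 0; 0.8 0 -0.51 -0.21 0; 0.8 0 -0.61 -0.32 0; 0.8 0 -0.68 -0.44 0; 0.8 0 -0.73 -0.57 0; 0.8 0 -0.75 -0.71 0"
}}

```text
t: 8.1
tool_pos: [0.5952, 0.069, 0.1187]
tool_rot: [1.199, 1.214, -1.201]
contact_force: [2.8, -3.9, 0.6]
opening: 0.0113
```

```bash
python3 nx.py .6247 .0713 .0295 356 11 8
```

```text
0.8 0 0.01 -0.14 0; 0.8 0 0.04 -0.28 0; 0.8 0 0.1 -0.41 0; 0.8 0 0.18 -0.52 0; 0.8 0 0.28 -0.62 0; 0.8 0 0.4 -0.7 0; 0.8 0 0.53 -0.75 0; 0.8 0 0.67 -0.78 0 end phi 444.0 [0.6217 0.1008]
```

```bash
echo "[0.5953, 0.0692]">st.json; python3 nx.py .625 .0711 .0293 356 12 8;python3 nx.py .625 .0711 .0293 452 12 8
```

```text
0.8 0 0.02 -0.15 0; 0.8 0 0.06 -0.3 0; 0.8 0 0.13 -0.43 0; 0.8 0 0.22 -0.55 0; 0.8 0 0.34 -0.65 0; 0.8 0 0.48 -0.72 0; 0.8 0 0.62 -0.76 0; 0.8 0 0.78 -0.77 0 end phi 452.0 [0.6261 0.1004]
0.8 0 0.15 0.02 0; 0.8 0 0.29 0.08 0; 0.8 0 0.42 0.16 0; 0.8 0 0.53 0.27 0; 0.8 0 0.61 0.4 0; 0.8 0 0.67 0.54 0; 0.8 0 0.69 0.69 0; 0.8 0 0.69 0.84 0 end phi 548.0 [0.6541 0.0671]
```

>>> {"op": "drive_tool", "data": {
  "commands": "0.8 0 0.02 -0.15 0; 0.8 0 0.06 -0.3 0; 0.8 0 0.13 -0.43 0; 0.8 0 0.22 -0.55 0; 0.8 0 0.34 -0.65 0; 0.8 0 0.48 -0.72 0; 0.8 0 0.62 -0.76 0; 0.8 0 0.78 -0.77 0"
}}

```text
t: 8.77
tool_pos: [0.6254, 0.1014, 0.1185]
tool_rot: [1.199, 1.218, -1.202]
contact_force: [-5.6, -3.0, 5.9]
opening: 0.011
```

>>> {"op": "drive_tool", "data": {
  "commands": "0.8 0 0.15 0.02 0; 0.8 0 0.29 0.08 0; 0.8 0 0.42 0.16 0; 0.8 0 0.53 0.27 0; 0.8 0 0.61 0.4 0; 0.8 0 0.67 0.54 0; 0.8 0 0.69 0.69 0; 0.8 0 0.69 0.84 0"
}}

```text
t: 9.43
tool_pos: [0.6547, 0.0695, 0.1186]
tool_rot: [1.203, 1.218, -1.197]
contact_force: [-0.0, 5.0, 3.2]
opening: 0.0112
```

```bash
python3 - <<'E'
from h import *
from station import ctrl
im,d,ci=look(ctrl,"pics/w11.png",(100,330,170,440),2.6)
E
python3 nx.py .625 .0711 .0293 548 12 8;python3 nx.py .625 .0711 .0293 644 12 8
```

```text
t 9.43 [0.6547 0.0695 0.1186] F [-0.02  4.96  3.17] op 0.0112 eff [ -2.6 -41.3 -34.   -1.3  -0.1   0.1] tq [0.87 0.03 0.02]
0.8 0 -0.04 0.15 0; 0.8 0 -0.11 0.29 0; 0.8 0 -0.21 0.41 0; 0.8 0 -0.32 0.5 0; 0.8 0 -0.46 0.57 0; 0.8 0 -0.61 0.61 0; 0.8 0 -0.76 0.62 0; 0.8 0 -0.91 0.6 0 end phi 644.0 [0.618  0.0427]
0.8 0 -0.15 -0.05 0; 0.8 0 -0.27 -0.14 0; 0.8 0 -0.38 -0.24 0; 0.8 0 -0.47 -0.37 0; 0.8 0 -0.52 -0.52 0; 0.8 0 -0.55 -0.67 0; 0.8 0 -0.54 -0.82 0; 0.8 0 -0.5 -0.97 0 end phi 740.0 [0.5976 0.0812]
```

View pics/w11.png

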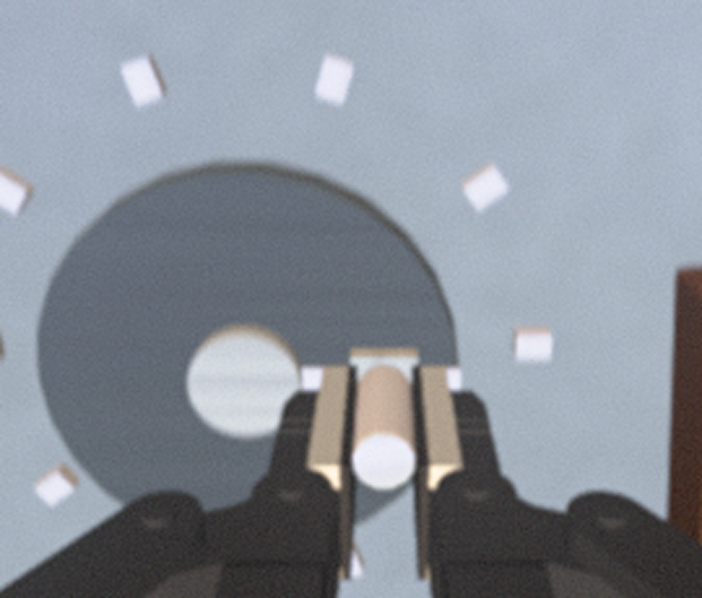

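```bash
echo "[0.6541, 0.0671]">st.json; python3 nx.py .625 .0711 .029 548 12 8;python3 nx.py .625 .0711 .029 644 12 8
```

```text
0.8 0 -0.05 0.15 0; 0.8 0 -0.12 0.28 0; 0.8 0 -0.21 0.4 0; 0.8 0 -0.33 0.5 0; 0.8 0 -0.46 0.57 0; 0.8 0 -0.61 0.61 0; 0.8 0 -0.76 0.62 0; 0.8 0 -0.91 0.59 0 end phi 644.0 [0.618  0.0431]
0.8 0 -0.14 -0.05 0; 0.8 0 -0.27 -0.13 0; 0.8 0 -0.38 -0.24 0; 0.8 0 -0.46 -0.37 0; 0.8 0 -0.52 -0.51 0; 0.8 0 -0.54 -0.66 0; 0.8 0 -0.53 -0.81 0; 0.8 0 -0.49 -0.96 0 end phi 740.0 [0.5979 0.0812]
```

>>> {"op": "drive_tool", "data": {
  "commands": "0.8 0 -0.05 0.15 0; 0.8 0 -0.12 0.28 0; 0.8 0 -0.21 0.4 0; 0.8 0 -0.33 0.5 0; 0.8 0 -0.46 0.57 0; 0.8 0 -0.61 0.61 0; 0.8 0 -0.76 0.62 0; 0.8 0 -0.91 0.59 0"
}}

```text
t: 10.15
tool_pos: [0.6193, 0.0424, 0.1188]
tool_rot: [1.201, 1.211, -1.199]
contact_force: [4.9, -2.1, 0.5]
opening: 0.0112
```

>>> {"op": "drive_tool", "data": {
  "commands": "0.8 0 -0.14 -0.05 0; 0.8 0 -0.27 -0.13 0; 0.8 0 -0.38 -0.24 0; 0.8 0 -0.46 -0.37 0; 0.8 0 -0.52 -0.51 0; 0.8 0 -0.54 -0.66 0; 0.8 0 -0.53 -0.81 0; 0.8 0 -0.49 -0.96 0"
}}

```text
t: 10.82
tool_pos: [0.5968, 0.0793, 0.1185]
tool_rot: [1.196, 1.214, -1.205]
contact_force: [-3.3, -6.3, 5.4]
opening: 0.011
```

```bash
python3 nx.py .625 .0711 .029 740 12 8;python3 nx.py .625 .0711 .029 836 12 8
```

```text
0.8 0 0.06 -0.13 0; 0.8 0 0.16 -0.25 0; 0.8 0 0.28 -0.34 0; 0.8 0 0.41 -0.41 0; 0.8 0 0.56 -0.45 0; 0.8 0 0.71 -0.46 0; 0.8 0 0.86 -0.44 0; 0.8 0 1 -0.39 0 end phi 836.0 [0.6377 0.0973]
0.8 0 0.13 0.09 0; 0.8 0 0.23 0.19 0; 0.8 0 0.32 0.32 0; 0.8 0 0.37 0.46 0; 0.8 0 0.4 0.61 0; 0.8 0 0.39 0.76 0; 0.8 0 0.35 0.91 0; 0.8 0 0.28 1.04 0 end phi 932.0 [0.6494 0.0558]
```

```bash
echo "[0.5979, 0.0812]">st.json; python3 nx.py .625 .0711 .0291 740 10 8;python3 nx.py .625 .0711 .0291 820 10 8;python3 nx.py .625 .0711 .0291 900 11 6
```

```text
0.8 0 0.05 -0.11 0; 0.8 0 0.12 -0.21 0; 0.8 0 0.21 -0.3 0; 0.8 0 0.32 -0.37 0; 0.8 0 0.43 -0.43 0; 0.8 0 0.56 -0.46 0; 0.8 0 0.68 -0.47 0; 0.8 0 0.81 -0.45 0 end phi 820.0 [0.6301 0.0996]
0.8 0 0.12 0.03 0; 0.8 0 0.24 0.09 0; 0.8 0 0.34 0.16 0; 0.8 0 0.43 0.25 0; 0.8 0 0.5 0.35 0; 0.8 0 0.55 0.47 0; 0.8 0 0.58 0.59 0; 0.8 0 0.59 0.72 0 end phi 900.0 [0.654  0.0711]
0.8 0 -0.01 0.14 0; 0.8 0 -0.05 0.27 0; 0.8 0 -0.12 0.39 0; 0.8 0 -0.21 0.5 0; 0.8 0 -0.32 0.59 0; 0.8 0 -0.44 0.66 0 end phi 966.0 [0.6368 0.0445]
```

>>> {"op": "drive_tool", "data": {
  "commands": "0.8 0 0.05 -0.11 0; 0.8 0 0.12 -0.21 0; 0.8 0 0.21 -0.3 0; 0.8 0 0.32 -0.37 0; 0.8 0 0.43 -0.43 0; 0.8 0 0.56 -0.46 0; 0.8 0 0.68 -0.47 0; 0.8 0 0.81 -0.45 0"
}}

```text
t: 11.48
tool_pos: [0.6284, 0.1005, 0.1185]
tool_rot: [1.198, 1.219, -1.203]
contact_force: [-4.5, 2.0, 6.4]
opening: 0.011
```

>>> {"op": "drive_tool", "data": {
  "commands": "0.8 0 0.12 0.03 0; 0.8 0 0.24 0.09 0; 0.8 0 0.34 0.16 0; 0.8 0 0.43 0.25 0; 0.8 0 0.5 0.35 0; 0.8 0 0.55 0.47 0; 0.8 0 0.58 0.59 0; 0.8 0 0.59 0.72 0"
}}

```text
t: 12.15
tool_pos: [0.6543, 0.0733, 0.1187]
tool_rot: [1.203, 1.218, -1.198]
contact_force: [2.0, 5.2, 2.8]
opening: 0.0111
```

>>> {"op": "drive_tool", "data": {
  "commands": "0.8 0 -0.01 0.14 0; 0.8 0 -0.05 0.27 0; 0.8 0 -0.12 0.39 0; 0.8 0 -0.21 0.5 0; 0.8 0 -0.32 0.59 0; 0.8 0 -0.44 0.66 0; 0.8 0 -0.44 0.66 0"
}}

```text
t: 12.73
tool_pos: [0.6374, 0.0443, 0.1187]
tool_rot: [1.202, 1.213, -1.199]
contact_force: [3.9, 0.5, 0.8]
opening: 0.0109
```

```bash
python3 - <<'E'
from h import *
from station import ctrl
im,d,ci=look(ctrl,"pics/w12.png",(60,330,120,440),2.2)
print(ctrl.get_obs()['tool_pos'])
E
```

```text
t 12.73 [0.6374 0.0443 0.1187] F [3.9  0.54 0.77] op 0.0109 eff [ -0.2 -40.6 -32.7  -0.1   1.   -0. ] tq [ 0.04 -0.6  -0.03]
[0.63738529 0.04441604 0.1187053 ]
```

View pics/w12.png

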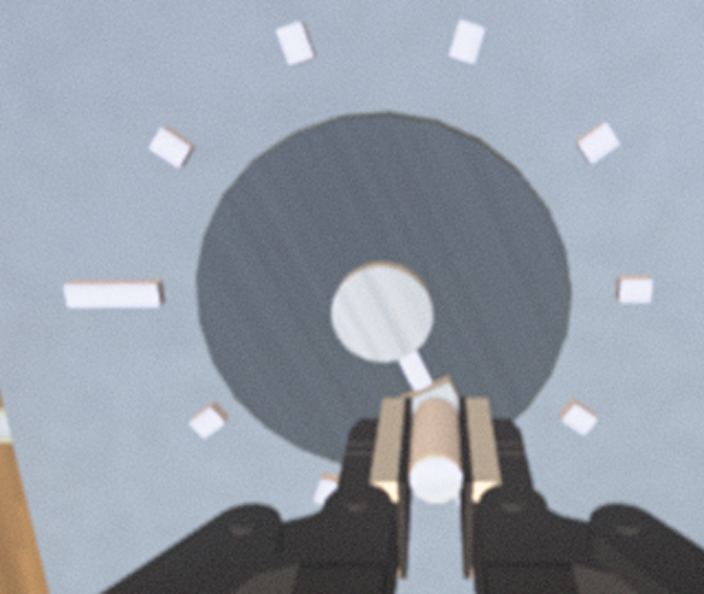

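```bash
cat st.json; python3 nx.py .625 .0711 .0291 966 2.5 2
```

```text
[0.6367516066260326, 0.04447190908070467]0.8 0 -0.03 0.01 0; 0.8 0 -0.06 0.02 0 end phi 971.0 [0.6344 0.0436]
```

>>> {"op": "drive_tool", "data": {
  "commands": "0.8 0 -0.03 0.01 0; 0.8 0 -0.06 0.02 0; 0.8 0 -0.07 0.02 0; 0.8 0 -0.07 0.02 0"
}}

```text
t: 13.12
tool_pos: [0.6345, 0.0435, 0.1187]
tool_rot: [1.2, 1.214, -1.2]
contact_force: [4.3, -0.8, 2.6]
opening: 0.011
```

```bash
cat >>h.py <<'E'
def ptr(im,ci,c=(.625,.0711)):
    # pointer pixels bright between hub and foot, z=.1463
    K,T=ci['K'],ci['T'];g=im.min(2).astype(int);yy,xx=np.mgrid[:im.shape[0],:im.shape[1]]
    W=cast(np.c_[xx.ravel(),yy.ravel()],.1463,K,T)[:,:2].reshape(*g.shape,2)-c
    rad=np.hypot(W[...,0],W[...,1]);out=[]
    for a,b in[(.0155,.0205),(.0375,.0445)]:
        m=(g>190)&(rad>a)&(rad<b)
        if m.sum()>5:
            v=W[m].mean(0);out.append((int(m.sum()),(np.degrees(np.arctan2(v[1],-v[0]))+1.26)%360))
    print('pointer dial deg',out)
E
python3 - <<'E'
from h import *
from station import ctrl
im,d,ci=look(ctrl,"pics/w13.png",(60,330,120,440),2.2)
p=ctrl.get_obs()['tool_pos'];e=p[:2]-[.625,.0711];print(p,np.degrees(np.arctan2(e[1],-e[0]))%360+1.26)
ptr(im,ci)
for n in ('w2','w12','w11'):
    f=np.load(f'pics/{n}.npz');ptr(f['im'],f)
E
```

```text
t 13.12 [0.6345 0.0435 0.1187] F [ 4.25 -0.77  2.55] op 0.011 eff [  0.8 -39.9 -32.3   0.2   1.2  -0. ] tq [-0.15 -0.74  0.06]
[0.63446632 0.04348122 0.11870458] 252.34088375842077
pointer dial deg [(75, np.float64(253.56183430714583)), (35, np.float64(259.9152140444247))]
pointer dial deg [(62, np.float64(146.75740903540685)), (46, np.float64(135.96300858538405))]
pointer dial deg [(76, np.float64(247.85829164634552)), (43, np.float64(256.4636465700317))]
pointer dial deg [(10, np.float64(202.2268214206651)), (207, np.float64(215.78062538808436))]
```

View pics/w13.png

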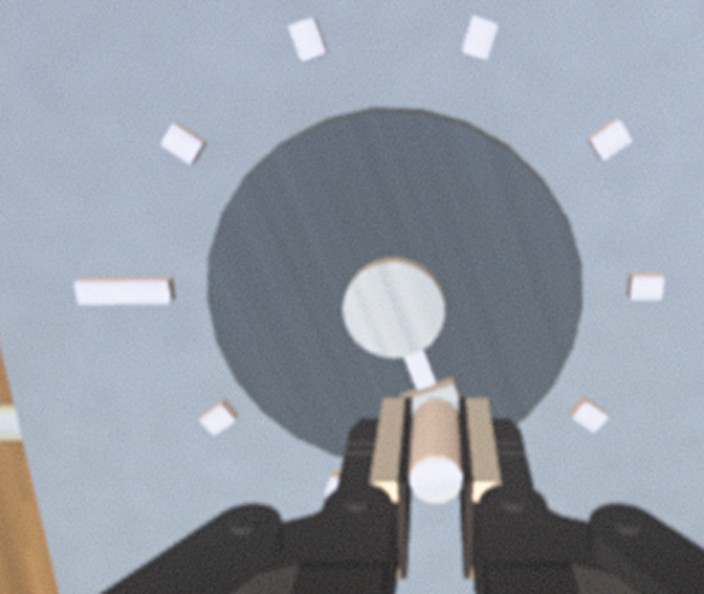

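```bash
echo "[0.63396,0.04364]">st.json; for p in 971 891 811 731 651; do python3 nx.py .625 .0711 .0291 $p -10 8;done; python3 nx.py .625 .0711 .0291 571 -9 3
```

```text
0.8 0 0.13 -0.05 0; 0.8 0 0.24 -0.12 0; 0.8 0 0.33 -0.21 0; 0.8 0 0.4 -0.31 0; 0.8 0 0.46 -0.42 0; 0.8 0 0.5 -0.54 0; 0.8 0 0.51 -0.67 0; 0.8 0 0.5 -0.79 0 end phi 891.0 [0.6536 0.0755]
0.8 0 -0.02 -0.13 0; 0.8 0 -0.08 -0.24 0; 0.8 0 -0.14 -0.35 0; 0.8 0 -0.23 -0.44 0; 0.8 0 -0.33 -0.52 0; 0.8 0 -0.45 -0.58 0; 0.8 0 -0.57 -0.61 0; 0.8 0 -0.69 -0.63 0 end phi 811.0 [0.6257 0.1003]
0.8 0 -0.13 0.01 0; 0.8 0 -0.25 0.04 0; 0.8 0 -0.37 0.09 0; 0.8 0 -0.48 0.16 0; 0.8 0 -0.57 0.25 0; 0.8 0 -0.64 0.35 0; 0.8 0 -0.7 0.46 0; 0.8 0 -0.74 0.58 0 end phi 731.0 [0.5964 0.0768]
0.8 0 -0.01 0.13 0; 0.8 0 -0.01 0.26 0; 0.8 0 0.02 0.38 0; 0.8 0 0.07 0.5 0; 0.8 0 0.14 0.6 0; 0.8 0 0.23 0.69 0; 0.8 0 0.33 0.77 0; 0.8 0 0.45 0.83 0 end phi 651.0 [0.6148 0.0438]
0.8 0 0.12 0.03 0; 0.8 0 0.24 0.05 0; 0.8 0 0.37 0.04 0; 0.8 0 0.49 0.01 0; 0.8 0 0.61 -0.04 0; 0.8 0 0.72 -0.11 0; 0.8 0 0.81 -0.2 0; 0.8 0 0.88 -0.3 0 end phi 571.0 [0.6498 0.0562]
0.8 0 0.06 -0.1 0; 0.8 0 0.09 -0.21 0; 0.8 0 0.11 -0.32 0 end phi 544.0 [0.6541 0.0691]
```

>>> {"op": "drive_tool", "data": {
  "commands": "0.8 0 0.13 -0.05 0; 0.8 0 0.24 -0.12 0; 0.8 0 0.33 -0.21 0; 0.8 0 0.4 -0.31 0; 0.8 0 0.46 -0.42 0; 0.8 0 0.5 -0.54 0; 0.8 0 0.51 -0.67 0; 0.8 0 0.5 -0.79 0"
}}

```text
t: 13.83
tool_pos: [0.6543, 0.0762, 0.1186]
tool_rot: [1.201, 1.214, -1.2]
contact_force: [0.8, -3.4, 3.7]
opening: 0.0108
```

>>> {"op": "drive_tool", "data": {
  "commands": "0.8 0 -0.02 -0.13 0; 0.8 0 -0.08 -0.24 0; 0.8 0 -0.14 -0.35 0; 0.8 0 -0.23 -0.44 0; 0.8 0 -0.33 -0.52 0; 0.8 0 -0.45 -0.58 0; 0.8 0 -0.57 -0.61 0; 0.8 0 -0.69 -0.63 0"
}}

```text
t: 14.5
tool_pos: [0.6255, 0.1012, 0.1186]
tool_rot: [1.201, 1.215, -1.199]
contact_force: [2.4, 0.5, 3.5]
opening: 0.0113
```

>>> {"op": "drive_tool", "data": {
  "commands": "0.8 0 -0.13 0.01 0; 0.8 0 -0.25 0.04 0; 0.8 0 -0.37 0.09 0; 0.8 0 -0.48 0.16 0; 0.8 0 -0.57 0.25 0; 0.8 0 -0.64 0.35 0; 0.8 0 -0.7 0.46 0; 0.8 0 -0.74 0.58 0"
}}

```text
t: 15.17
tool_pos: [0.5957, 0.0769, 0.1186]
tool_rot: [1.2, 1.217, -1.201]
contact_force: [0.2, 4.2, 6.5]
opening: 0.0105
```

>>> {"op": "drive_tool", "data": {
  "commands": "0.8 0 -0.01 0.13 0; 0.8 0 -0.01 0.26 0; 0.8 0 0.02 0.38 0; 0.8 0 0.07 0.5 0; 0.8 0 0.14 0.6 0; 0.8 0 0.23 0.69 0; 0.8 0 0.33 0.77 0; 0.8 0 0.45 0.83 0"
}}

```text
t: 15.83
tool_pos: [0.6134, 0.0434, 0.1184]
tool_rot: [1.199, 1.218, -1.204]
contact_force: [-3.6, 1.5, 7.6]
opening: 0.0115
```

>>> {"op": "drive_tool", "data": {
  "commands": "0.8 0 0.12 0.03 0; 0.8 0 0.24 0.05 0; 0.8 0 0.37 0.04 0; 0.8 0 0.49 0.01 0; 0.8 0 0.61 -0.04 0; 0.8 0 0.72 -0.11 0; 0.8 0 0.81 -0.2 0; 0.8 0 0.88 -0.3 0"
}}

```text
t: 16.5
tool_pos: [0.6489, 0.0537, 0.1185]
tool_rot: [1.196, 1.214, -1.206]
contact_force: [-1.7, -3.9, 5.6]
opening: 0.0105
```

>>> {"op": "drive_tool", "data": {
  "commands": "0.8 0 0.06 -0.1 0; 0.8 0 0.09 -0.21 0; 0.8 0 0.11 -0.32 0; 0.8 0 0.11 -0.32 0; 0.8 0 0.11 -0.32 0"
}}

```text
t: 16.92
tool_pos: [0.6543, 0.0675, 0.1186]
tool_rot: [1.199, 1.213, -1.202]
contact_force: [1.1, -4.1, 3.8]
opening: 0.0112
```

```bash
cat > chk.py <<'E'
from h import *
from station import ctrl
im,d,ci=look(ctrl,sys.argv[1],(60,330,120,440),2.2) if (sys:=__import__('sys')) else 0
p=ctrl.get_obs()['tool_pos'];e=p[:2]-[.625,.0711];print(p,np.degrees(np.arctan2(e[1],-e[0]))%360+1.26);ptr(im,ci)
E
python3 chk.py pics/w14.png;python3 nx.py .625 .0711 .0291 544 -2.5 2
```

```text
t 16.92 [0.6543 0.0675 0.1186] F [ 1.08 -4.12  3.79] op 0.0112 eff [  2.7 -40.4 -31.9   0.9   0.6   0. ] tq [-0.54 -0.38 -0.03]
[0.65428823 0.06767026 0.1185678 ] 187.93909378901503
pointer dial deg [(10, np.float64(187.54034713388413)), (230, np.float64(221.10067492888078))]
0.8 0 0 -0.03 0; 0.8 0 0 -0.06 0 end phi 539.0 [0.654  0.0715]
```

View pics/w14.png

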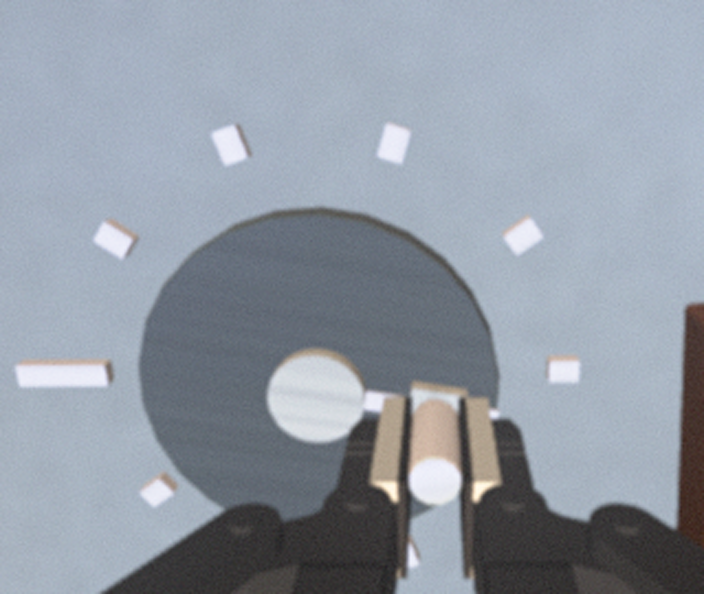

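>>> {"op": "drive_tool", "data": {
  "commands": "0.8 0 0 -0.03 0; 0.8 0 0 -0.06 0; 0.8 0 0 -0.08 0; 0.8 0 0 -0.08 0; 0.8 0 0 -0.08 0"
}}

```text
t: 17.38
tool_pos: [0.6544, 0.0725, 0.1186]
tool_rot: [1.201, 1.215, -1.2]
contact_force: [3.2, -4.0, 4.0]
opening: 0.011
```

```bash
python3 chk.py pics/w15.png
```

```text
t 17.38 [0.6544 0.0725 0.1186] F [ 3.16 -3.98  4.  ] op 0.011 eff [  2.3 -40.5 -31.5   0.8   0.9  -0. ] tq [-0.49 -0.55 -0.03]
[0.65443223 0.07252828 0.11860059] 178.48175345479908
pointer dial deg [(163, np.float64(211.00631107497443))]
```

View pics/w15.png

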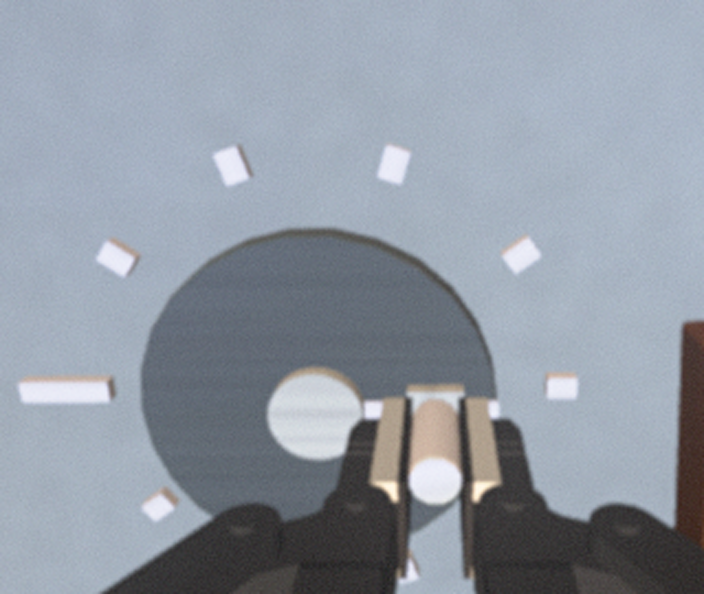

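```bash
echo "[0.6541,0.0723]">st.json; python3 nx.py .6249 .0711 .0291 537.7 10 8;  python3 nx.py .6249 .0711 .0291 617.7 8 3
```

```text
0.8 0 -0.01 0.13 0; 0.8 0 -0.04 0.25 0; 0.8 0 -0.09 0.37 0; 0.8 0 -0.16 0.47 0; 0.8 0 -0.25 0.57 0; 0.8 0 -0.35 0.64 0; 0.8 0 -0.46 0.7 0; 0.8 0 -0.58 0.73 0 end phi 617.7 [0.6313 0.0428]
0.8 0 -0.1 0.02 0; 0.8 0 -0.21 0.02 0; 0.8 0 -0.31 0 0 end phi 641.7 [0.6189 0.0427]
```

>>> {"op": "drive_tool", "data": {
  "commands": "0.8 0 -0.01 0.13 0; 0.8 0 -0.04 0.25 0; 0.8 0 -0.09 0.37 0; 0.8 0 -0.16 0.47 0; 0.8 0 -0.25 0.57 0; 0.8 0 -0.35 0.64 0; 0.8 0 -0.46 0.7 0; 0.8 0 -0.58 0.73 0"
}}

```text
t: 18.1
tool_pos: [0.6316, 0.0426, 0.1186]
tool_rot: [1.201, 1.214, -1.2]
contact_force: [3.8, -1.3, 3.6]
opening: 0.0112
```

>>> {"op": "drive_tool", "data": {
  "commands": "0.8 0 -0.1 0.02 0; 0.8 0 -0.21 0.02 0; 0.8 0 -0.31 0 0; 0.8 0 -0.31 0 0; 0.8 0 -0.31 0 0"
}}

```text
t: 18.52
tool_pos: [0.6179, 0.0427, 0.1185]
tool_rot: [1.199, 1.216, -1.202]
contact_force: [1.3, -2.7, 5.9]
opening: 0.0109
```

```bash
python3 chk.py pics/w16.png; python3 nx.py .6249 .0711 .0291 641.7 2.5 2
```

```text
t 18.52 [0.6179 0.0427 0.1185] F [ 1.33 -2.67  5.89] op 0.0109 eff [  1.9 -36.1 -31.5   0.8   0.3   0. ] tq [-0.45 -0.19  0.09]
[0.61788542 0.04270031 0.11852738] 285.3240696551756
pointer dial deg [(75, np.float64(285.4819611594099)), (19, np.float64(279.9878512670649))]
0.8 0 -0.03 -0.01 0; 0.8 0 -0.06 -0.01 0 end phi 646.7 [0.6165 0.043 ]
```

View pics/w16.png

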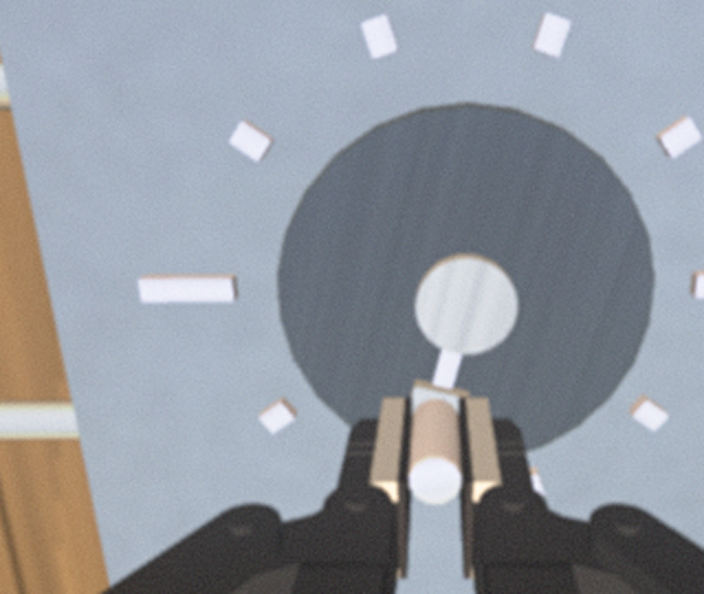

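>>> {"op": "drive_tool", "data": {
  "commands": "0.8 0 -0.03 0 0; 0.8 0 -0.03 0 0; 0.8 0 -0.03 0 0"
}}

```text
t: 18.82
tool_pos: [0.6171, 0.0428, 0.1185]
tool_rot: [1.199, 1.216, -1.201]
contact_force: [2.3, -1.8, 5.3]
opening: 0.011
```

```bash
python3 chk.py pics/w17.png
```

```text
t 18.82 [0.6171 0.0428 0.1185] F [ 2.27 -1.78  5.26] op 0.011 eff [  1.7 -36.1 -31.3   0.7   0.5  -0. ] tq [-0.46 -0.31 -0.02]
[0.61708067 0.04274048 0.11856652] 286.8622613641933
pointer dial deg [(74, np.float64(287.13637042796927)), (18, np.float64(280.4392459922125))]
```

>>> {"op": "drive_tool", "data": {
  "commands": "0.6 0 0 0 0; 0.4 0 0 0 0; 0.3 0 0 0 0; 0.3 0 0 0 0; 0.3 -0.4 0 0 0; 0.3 -0.9 0 0 0; 0.3 -1.5 0 0 0; 0.3 -1.5 0 0 0"
}}

```text
t: 19.53
tool_pos: [0.6202, 0.0429, 0.1838]
tool_rot: [1.204, 1.21, -1.195]
contact_force: [1.5, -0.2, 0.8]
opening: 0.0297
```

```bash
python3 chk.py pics/w18.png; python3 - <<'E'
from h import *
im=np.load('pics/w18.npz')['im'];cv2.imwrite('pics/w18f.png',im)
E
```

```text
t 19.53 [0.6202 0.0429 0.1838] F [ 1.49 -0.22  0.81] op 0.0297 eff [  0.  -34.2 -31.8  -0.    0.4   0. ] tq [-0.02 -0.06  0.02]
[0.61939725 0.04290296 0.1816005 ] 282.4982957539934
pointer dial deg [(43, np.float64(285.86990033999194)), (126, np.float64(281.8195760347003))]
```

View pics/w18f.png

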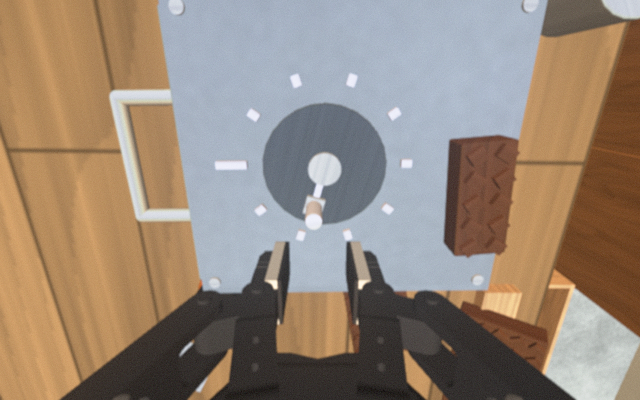

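```bash
python3 - <<'E'
from h import *
f=np.load('pics/w18.npz');im,d=f['im'],f['d']
dial(im,f['K'],f['T'],(.625,.071))
cv2.imwrite("pics/w18z.png",cv2.resize(im[140:250,250:390],None,fx=5,fy=5,interpolation=cv2.INTER_CUBIC))
ci={'T':f['T'],'K':f['K']}
print('bar',[ (v,cast(np.array([u,v]),.118,f['K'],f['T'])[0].round(4)) for u,v in [(119,100),(135,205),(125,150)]],pt(d,ci,127,150),pt(d,ci,125,150),pt(d,ci,129,160))
E
```

```text
11 center [0.6249 0.0713] r 0.0641 res [-0.0001 -0.      0.0001  0.0001  0.0001 -0.0001  0.0001  0.     -0.0001] long [0.5526 0.0698] dialdir0 (cw deg) -1.2342567817610999 -1.2445696778318764
bar [(100, array([0.4668, 0.1162, 0.118 ])), (205, array([0.4634, 0.0296, 0.118 ])), (150, array([0.464 , 0.0774, 0.118 ]))] [0.4651 0.0773 0.1173] [0.4637 0.0773 0.1176] [0.4654 0.0691 0.1176]
```

View pics/w18z.png

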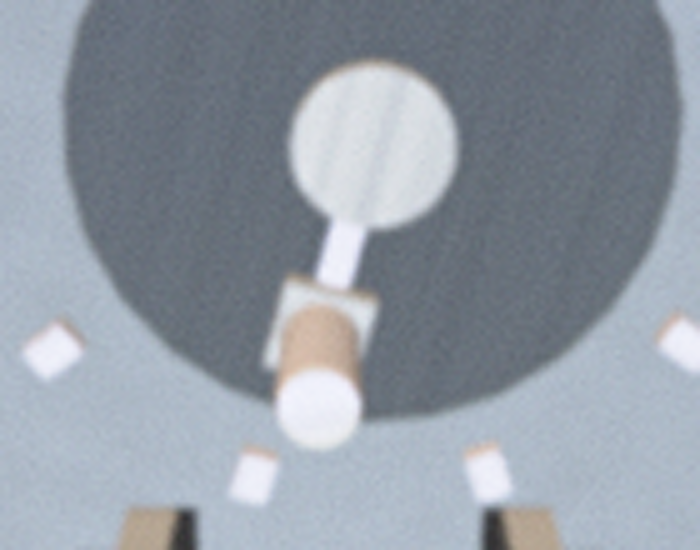

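```bash
python3 - <<'E'
from h import *
f=np.load('pics/w18.npz');z=lambda u,v:np.array([u/5+250-.4,v/5+140-.4]);c=[.6249,.0713]
for n,p,h in[('hub',(374,146),.148),('line',(341,257),.1463),('lineend',(336,283),.1463),('pegtop',(320,405),.178),('footcorners',(326,290),.15)]:
    q=cast(z(*p),h,f['K'],f['T'])[0,:2];e=q-c;print(n,q.round(4),np.hypot(*e).round(4),(np.degrees(np.arctan2(e[1],-e[0]))+1.25)%360)
E
```

```text
hub [0.6251 0.0711] 0.0003 218.93907760716715
line [0.6205 0.0534] 0.0184 284.9504344370214
lineend [0.6198 0.0493] 0.0226 284.1787149282472
pegtop [0.6176 0.0431] 0.0291 285.77344757995684
footcorners [0.6183 0.0494] 0.0228 287.9930899891946
```

>>> {"op": "drive_tool", "data": {
  "commands": "0.3 0 -0.8 -0.1 0; 0.3 0 -1.6 -0.3 0; 0.3 0 -2.4 -0.45 0; 0.3 0 -3.2 -0.6 0; 0.3 0 -3.86 -0.67 0; 0.3 0 -3.86 -0.67 0; 0.3 0.4 -3.86 -0.67 0; 0.3 0.4 -3.86 -0.67 0"
}}

```text
t: 20.25
tool_pos: [0.4608, 0.0679, 0.1589]
tool_rot: [1.198, 1.219, -1.204]
contact_force: [-0.3, -0.3, 0.2]
opening: 0.03
```

```bash
python3 - <<'E'
from h import *
from station import ctrl
im,d,ci=look(ctrl,"pics/w19.png",(0,400,0,640),1.2)
for v in (190,200,210,220,225): 
    r=[(u,*pt(d,ci,u,v)) for u in range(290,345,3)]; r=[q for q in r if .10<q[3]<.125]; print(v,r[0] if r else 0,r[-1] if r else 0)
E
```

```text
t 20.25 [0.4608 0.0679 0.1589] F [-0.29 -0.34  0.19] op 0.03 eff [  0.1 -25.8 -39.8   0.   -0.3   0. ] tq [-0.03  0.04  0.03]
190 (317, np.float64(0.4601), np.float64(0.0779), np.float64(0.1176)) (329, np.float64(0.4694), np.float64(0.077), np.float64(0.1146))
200 (317, np.float64(0.4602), np.float64(0.0696), np.float64(0.1174)) (329, np.float64(0.4696), np.float64(0.069), np.float64(0.1152))
210 (317, np.float64(0.4603), np.float64(0.0606), np.float64(0.1158)) (329, np.float64(0.4698), np.float64(0.0603), np.float64(0.1147))
220 (317, np.float64(0.4604), np.float64(0.0522), np.float64(0.1163)) (329, np.float64(0.47), np.float64(0.0514), np.float64(0.1142))
225 (317, np.float64(0.4604), np.float64(0.0478), np.float64(0.1162)) (329, np.float64(0.4701), np.float64(0.0473), np.float64(0.1147))
```

View pics/w19.png

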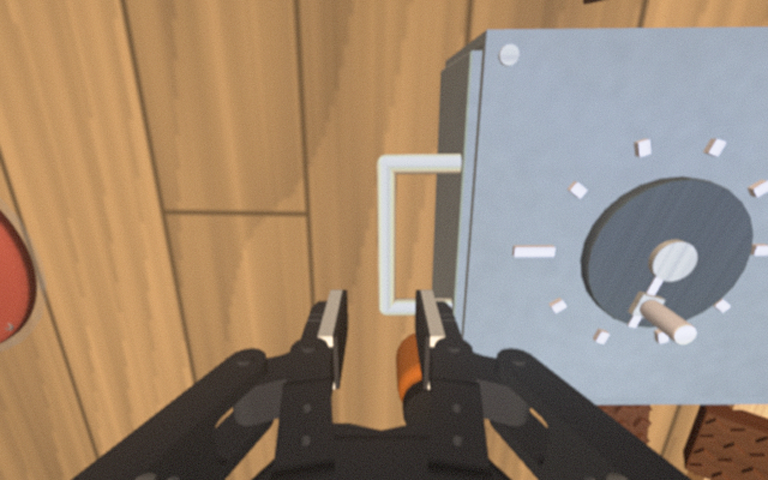

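>>> {"op": "drive_tool", "data": {
  "commands": "0.3 0.4 0.1 0 0; 0.3 0.8 0.1 0 0; 0.3 1.2 0.1 0 0; 0.3 1.6 0.1 0 0; 0.3 1.8 0.1 0 0; 0.3 1.8 0.1 0 0; 0.3 1.8 0.1 0 0"
}}

```text
t: 20.88
tool_pos: [0.4672, 0.0677, 0.0904]
tool_rot: [1.2, 1.216, -1.201]
contact_force: [-0.2, -0.3, 0.7]
opening: 0.0301
```

```bash
python3 - <<'E'
from h import *
from station import ctrl
im,d,ci=look(ctrl,"pics/w20.png",(120,360,200,460),2.4)
for v in (190,200,210,220,225): 
    r=[(u,*pt(d,ci,u,v)) for u in range(285,350,2)]; r=[q for q in r if .10<q[3]<.125]; print(v,r[0] if r else 0,r[-1] if r else 0)
E
```

```text
t 20.88 [0.4672 0.0677 0.0904] F [-0.2  -0.34  0.74] op 0.0301 eff [ -0.  -23.9 -34.1  -0.    0.   -0. ] tq [ 0.    0.03 -0.03]
190 (301, np.float64(0.4578), np.float64(0.0989), np.float64(0.1138)) (321, np.float64(0.4686), np.float64(0.0996), np.float64(0.1156))
200 (301, np.float64(0.4578), np.float64(0.0936), np.float64(0.1152)) (321, np.float64(0.4687), np.float64(0.0939), np.float64(0.1156))
210 (301, np.float64(0.4577), np.float64(0.0869), np.float64(0.1131)) (321, np.float64(0.4688), np.float64(0.0879), np.float64(0.1152))
220 (303, np.float64(0.459), np.float64(0.0826), np.float64(0.1169)) (321, np.float64(0.4689), np.float64(0.0821), np.float64(0.1157))
225 (303, np.float64(0.4589), np.float64(0.0788), np.float64(0.1152)) (321, np.float64(0.469), np.float64(0.0788), np.float64(0.115))
```

View pics/w20.png

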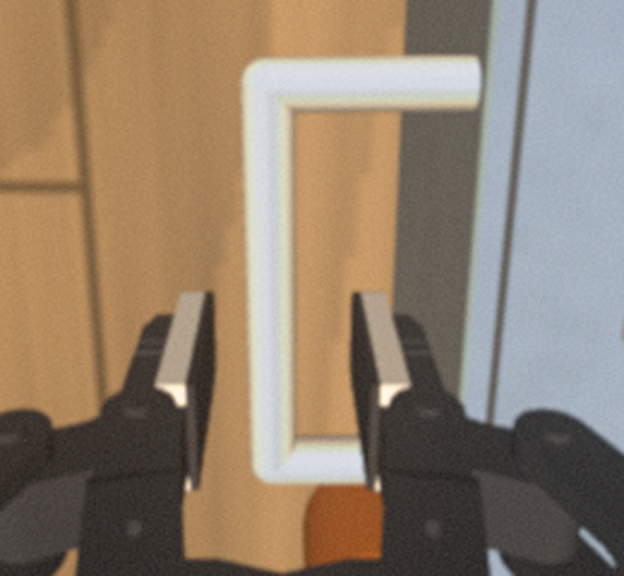

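>>> {"op": "drive_tool", "data": {
  "commands": "0.3 0.1 -0.07 0 0; 0.3 0.3 -0.07 0 0; 0.3 0.5 -0.07 0 0; 0.3 0.7 -0.07 0 0; 0.3 0.8 -0.07 0 0; 0.3 0.8 -0.07 0 0; 0.3 0.8 -0.07 0 0"
}}

```text
t: 21.52
tool_pos: [0.4639, 0.0677, 0.0579]
tool_rot: [1.2, 1.216, -1.201]
contact_force: [0.5, -0.4, -0.5]
opening: 0.0297
```

```bash
python3 - <<'E'
from h import *
from station import ctrl
im,d,ci=look(ctrl,"pics/w21.png",(120,360,200,460),2.4)
E
```

```text
t 21.52 [0.4639 0.0677 0.0579] F [ 0.54 -0.35 -0.52] op 0.0297 eff [  0.  -24.8 -33.6  -0.    0.    0. ] tq [ 0.   -0.02 -0.03]
```

View pics/w21.png

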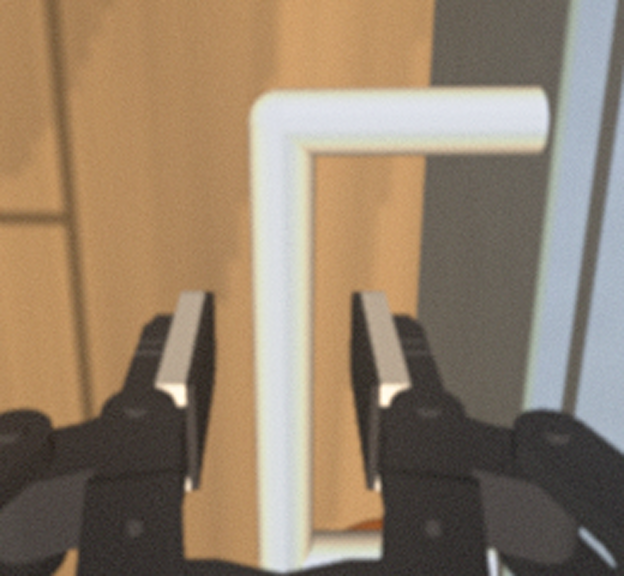

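The bar sits centred between the fingers, and the tips are well below the top of the bar. I'll close on it.

>>> {"op": "drive_tool", "data": {
  "commands": "0.5 0 0 0 0; 0.7 0 0 0 0; 0.85 0 0 0 0; 0.85 0 0 0 0; 0.85 0 0 0 0",
  "newtons": 40
}}

```text
t: 21.98
tool_pos: [0.4641, 0.0677, 0.059]
tool_rot: [1.2, 1.215, -1.201]
contact_force: [-4.5, 0.2, 5.3]
opening: 0.0105
```

>>> {"op": "drive_tool", "data": {
  "commands": "0.85 0 -0.04 0 0; 0.85 0 -0.08 0 0; 0.85 0 -0.12 0 0; 0.85 0 -0.15 0 0"
}}

```text
t: 22.32
tool_pos: [0.4591, 0.0676, 0.0591]
tool_rot: [1.201, 1.213, -1.199]
contact_force: [2.4, -0.4, 1.9]
opening: 0.0105
```

>>> {"op": "drive_tool", "data": {
  "commands": "0.85 0 -0.05 0 0; 0.85 0 -0.1 0 0; 0.85 0 -0.1 0 0"
}}

```text
t: 22.57
tool_pos: [0.4544, 0.0675, 0.059]
tool_rot: [1.201, 1.214, -1.2]
contact_force: [0.2, -0.9, 4.5]
opening: 0.0104
```

>>> {"op": "drive_tool", "data": {
  "commands": "0.85 0 -0.15 0 0; 0.85 0 -0.3 0 0; 0.85 0 -0.5 0 0; 0.85 0 -0.7 0 0; 0.85 0 -0.9 0.01 0; 0.85 0 -1.05 0.01 0; 0.85 0 -1.15 0.01 0; 0.85 0 -1.15 0.01 0"
}}

```text
t: 23.23
tool_pos: [0.407, 0.0665, 0.059]
tool_rot: [1.2, 1.215, -1.201]
contact_force: [-2.0, -0.5, 8.7]
opening: 0.0105
```

>>> {"op": "drive_tool", "data": {
  "commands": "0.85 0 -0.1 0 0; 0.85 0 -0.25 0 0; 0.85 0 -0.4 0 0; 0.85 0 -0.5 0.01 0; 0.85 0 -0.55 0.01 0; 0.85 0 -0.55 0.01 0; 0.85 0 -0.55 0.01 0"
}}

```text
t: 23.82
tool_pos: [0.3855, 0.0661, 0.059]
tool_rot: [1.2, 1.216, -1.201]
contact_force: [-1.1, 0.2, 8.2]
opening: 0.0104
```

>>> {"op": "drive_tool", "data": {
  "commands": "0.7 0 0 0 0; 0.5 0 0 0 0; 0.3 0 0 0 0; 0.2 0 0 0 0; 0.2 0 0 0 0; 0.2 -0.3 0 0 0; 0.2 -0.9 0 0 0; 0.2 -1.6 0 0 0"
}}

```text
t: 24.48
tool_pos: [0.3842, 0.066, 0.1209]
tool_rot: [1.198, 1.219, -1.204]
contact_force: [0.8, -1.1, -0.3]
opening: 0.0344
```

>>> {"op": "drive_tool", "data": {
  "commands": "0.2 -0.6 0 0 0; 0.2 -1.2 0 0 0; 0.2 -1.6 0 0 0; 0.2 -1.6 0 0 0; 0.2 -1.6 0 0 0"
}}

```text
t: 24.9
tool_pos: [0.3867, 0.066, 0.1869]
tool_rot: [1.201, 1.214, -1.199]
contact_force: [0.3, 0.1, -0.1]
opening: 0.0341
```

```bash
python3 - <<'E'
from h import *
from station import ctrl
im,d,ci=look(ctrl,"pics/w22.png",(0,400,0,640),1.2)
im,d=ctrl.get_image("scene");cv2.imwrite("pics/s22.png",cv2.resize(im[120:300,200:460],None,fx=3,fy=3))
E
```

```text
t 24.9 [0.3867 0.066  0.1869] F [ 0.33  0.06 -0.07] op 0.0341 eff [  0.  -15.6 -39.4   0.    0.    0. ] tq [-0.03 -0.    0.05]
```

View pics/w22.png

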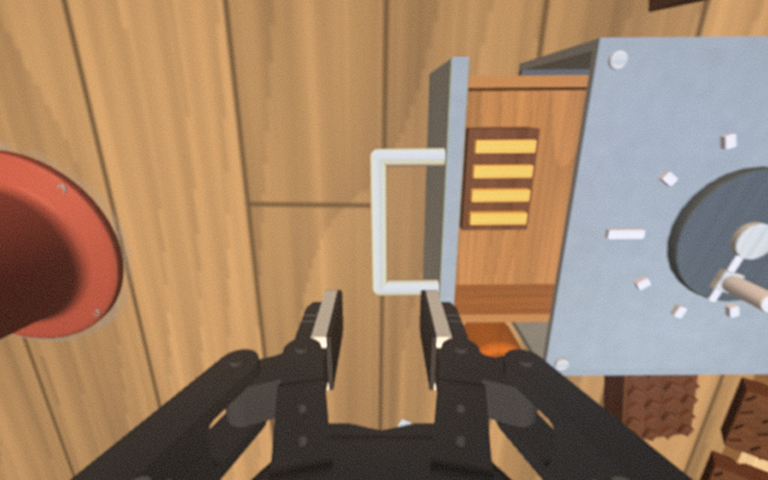

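View pics/s22.png

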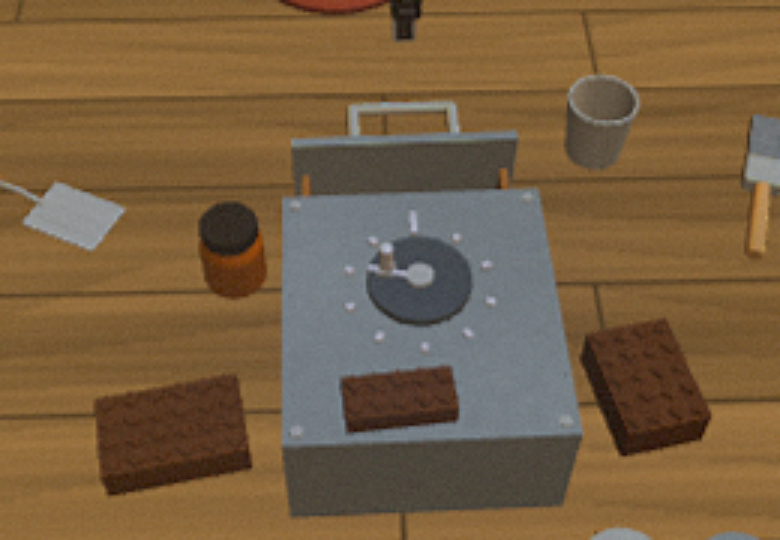

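```bash
python3 - <<'E'
from h import *
from station import ctrl
f=np.load('pics/w22.npz');print([pt(f['d'],f,u,183) for u in (312,315,318,321)])
o=ctrl.get_obs();print(o['t'],o['tool_pos'],o['contact_force']);ctrl.finish_job()
E
```

```text
[array([0.3819, 0.0727, 0.1165]), array([0.3845, 0.0735, 0.1188]), array([0.3871, 0.0731, 0.1176]), array([0.3896, 0.0731, 0.1176])]
25.0 [0.38541677 0.06597163 0.18472436] [ 0.00691628 -0.16386651  0.04774155]
the job is handed in; nothing more can be done
```

The strongbox is open, and the job was handed in at 25 s with the gripper clear of everything. I don't have the verdict, since the hand-in doesn't report one.

- **Combination:** I turned the dial clockwise by its peg past 7 twice and stopped on it at about 252–253°. I then went counter-clockwise past 5 once and stopped on it at about 179°. Last, I went clockwise straight to 8, stopping at 286–287° with the mark at 288°. All three stops are inside the 8° limit.
- **Drawer:** It slid free with only a few newtons and is about 78 mm out by the handle's position before and after. I let go of it and lifted away.
- **Mount load:** The largest sideways force I read was about 7 N, against the 12 N limit. The force was only read at the end of each move, so peaks in between were not seen. I never read the two mount joints directly.
- **Other objects:** In the last camera pictures, the blocks, jar and cup near the box look undisturbed.

**Check that disagreed:** The reported tool tip height was about 40 mm lower than where the wrist camera's depth readings put the finger tips. My first attempt to grip the peg therefore closed in empty air above it. After that I set the heights from the camera, and both later grips held.

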